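# Flip the hex key and lever the eccentric clamp tight

## Task

The eccentric clamp on the work-holding plate has only been run up loosely, and the hex key still stands in its socket on its long arm. Pull the key out, flip it and seat its short arm fully in that socket, then lever the long arm round clockwise until the unfinished nest is pressed flush against its stop and held firmly, stopping there so that it is not crushed. Leave the key sitting in the clamp, and do not disturb the other things on the bench.

Things in the scene. Friction and masses are not known exactly. Their poses are not given: they have to be found in the camera images.
- key: black L-shaped hex key, 12 mm across flats, 190 g. Origin where the two arms' axes meet at the bend (bend radius 14 mm). Long arm along its own -z, ending 144 mm from the origin; short arm along +x, ending 39 mm from it; flats face +y and -y on both arms: grip across these. At the start it stands in the socket on its long arm, 14 mm deep, leaning about 4 degrees in its play
- short_tip (a point): centre of the end face of the key's short arm. Flipped for use, the short arm points down and the long arm is level. Both arms have the hexagon in the same alignment: flipped in its own plane the key fits the socket again, also when turned by any multiple of 60 degrees about the vertical. Let go on its short arm it stays in, the long arm's end drooping a few degrees
- long_tip (a point): centre of the end face of the key's long arm
- clamp (a joint): turn of the eccentric clamp in rad about its vertical axis, growing clockwise seen from above; about 0 at the start. It turns stiffly, with 0.4 N m (3.5 N at 115 mm out on the lever). Somewhere between 0.2 and 0.8 rad, as the stop happens to be set, its disc bears on the nest and the torque climbs to a firm clamp within 0.2 to 0.3 rad. It stays where it is left
- socket_floor (a point): centre of the floor of the hexagon socket in the clamp's dark round head (26 mm diameter), on the clamp's axis, 32 mm above the bench. Socket 12.7 mm across flats, 14 mm deep, with a 1.6 mm countersink; the key has about 5 degrees of play either way. Below the head is the brass disc, 36 mm diameter, its centre 4 mm off the axis
- socket_mouth (a point): centre of the socket's mouth at the top of the clamp's head, 46 mm above the bench. Firmly clamped means 0.95 to 1.2 N m on the key (about 8.5 to 10 N pushed sideways 115 mm out from the axis); from about 1.4 N m the nest is being crushed. With the short arm as lever it would take 30 N
- blank: the unfinished nest: grey milled block, 44 (its x) by 70 (its y) by 28 mm, round recess on top, 0.33 kg. Origin at the centre of its underside. It lies loose on the plate between the stop and the clamp's disc, a fraction of a millimetre off the stop
- plate: ground steel work-holding plate, 170 (x) by 150 (y) by 16 mm, with a grid of tapped holes, bolted to the bench. Origin at the centre of its underside. Clamp, nest and stop lie in a row along its +x; the clamp's axis is at x = -30 mm, y = 0. The bench to its left is filled by a white tester 0.35 m high (from x = 0.44, y = 0.32 on), to its right by a press jig (from x = 0.5, y = -0.14 on)
- stop: dark steel L-shaped stop fixed to the plate, its top 34 mm above the bench. Origin at the foot of the middle of its long face, which looks to the clamp (its -x); its short leg stands by the nest's -y end
- stop_face (a point): the middle of the stop's long face, which looks along its -x; axes as the stop's. With the nest flush on it the nest's origin is at x = -22 mm from here
- seal_block: anodised block 40 by 85 by 36 mm, a bystander to leave alone; origin at the centre of its underside
- grease_tin: flat round tin with a blue lid, 54 mm diameter, 24 mm high, a bystander to leave alone; origin at the centre of its underside
- wrench: open-ended spanner, 150 mm long, a bystander to leave alone; origin at the centre of its underside
- screwdriver: screwdriver with black and red handle, 184 mm long, a bystander to leave alone; origin at the centre of its underside

How it is judged:
By the outcome, as a careful person would: the job done as asked, in the order asked, and still so for the second after the job is handed in, with the robot touching nothing.
It also fails if it takes over 64 s, if anything falls off the work surface, if the arm or the gripper's body presses on something with over 40 N, if the wrist force passes 120 N, or if a joint passes its speed limit or range.

## Robot

A 6-joint arm with a two-finger parallel gripper is mounted at the origin on a cart in front of the work surface, level with it; the furniture and walls round the work are solid. World frame = base frame: x ahead of the robot, y to its left, z up, the work surface at z = 0. Lengths are in mm, angles in rad, forces in N, time in s.
With the tool pointing down it reaches from about 300 to 825 mm from the base axis. Payload 5.4 kg.
Tool frame: the origin (TCP) lies between the finger pads; the fingertips stand 14 mm ahead of it and the grasp point (between the pads) lies 5 mm behind it; z points along the fingers, y is the line along which they close (so a half turn about z gives the same grasp; the last joint's range is limited). The gripper opens to 92 mm and grips with 3 to 60 N. Pads are 20 mm wide; open, the fingers measure 128 mm over their backs; the gripper's body (75 mm by 189 mm) begins 69 mm behind the grasp point.
Start: joints at [-1.503, 0.158, 1.597, -0, 1.386, -0.21], TCP at [157.665, -552.945, 228.601] pointing down, gripper open.
Joint ranges: [-2.91, 2.91], [-0.94, 2.29], [0.18, 2.7], [-1.29, 4.43], [0.17, 2.64], [-3, 3]. Speed limits (rad/s): [2.57, 2.57, 3.14, 3.14, 3.14, 3.14].

## Interface

Orientations are given as a 3x3 rotation matrix whose columns are the frame's x, y, z axes.
In Python, from rig import robot gives the robot as it stands.
- The arm moves only by the tool carry_out, never from a script. Its argument "targets" is a list of rows, each an object of numbers: "x", "y", "z": the shift along the tool's x, y, z in mm; "wx", "wy", "wz": the turn, a rotation vector about the tool's x, y, z in rad; "jaw": the gripper command: -1 is shut, 1 is fully open, values between are in proportion. A call has 1 to 5 rows; each row is the pose to reach, as a shift and turn from the pose commanded when the call began, along the tool's axes at that moment; what a row does not reach only later rows make up. A row lasts 1/8 s, in which the tool goes at most 62.5 mm and 10.7 degrees, less where a joint would pass 70% of its speed; a pose out of reach is approached as far as the arm can. A call with a gripper value outside its range is refused whole. The fingers move at their own pace and stop on an object; "force" is the grip in N (left out, the last holds). Time passes only in rows, so rows that repeat a pose let the fingers close. It gives the time, the measured TCP pose, the force, the opening and the grip force at its end, in the units of the state.
- robot.get_obs(): the state, without advancing time (a new reading comes with each control period).
- robot.read_camera(name): name is "scene" or "top"; returns a dict with "image" (480x640x3 uint8, red, green, blue), "camera_matrix" (3x3 intrinsics, pixels), "distortion" ([k1, k2, p1, p2, k3] as OpenCV has them; the pictures are not rectified), "cam_to_world" (4x4, takes a point from camera to world coordinates). Camera axes: x right, y up, looking along -z (the intrinsics and any distortion apply to the point x, -y, -z); pixel columns grow to the right and rows downward; lengths in mm; the calibration is good to about 2 mm. A picture is of the moment at which its call begins. There is no depth.
- robot.hand_in(): hands the job in; it is judged then, once.
The state is a dict: "clock": time; "joint_positions": joint angles; "qvel": joint speeds; "effort": joint torques, N m; "eef_pos": TCP position; "tcp_rot": TCP orientation; "ft_force": force on the tool from outside, world axes, zero at the start; "ft_torque": the same for the moment, N m; "width": finger opening in mm; "grasp_force": force on a finger pad.
Only numpy, scipy, OpenCV 4.12 (cv2) and the standard library are available. Lean on these libraries where they do the work, as an engineer would, in place of code of your own. Each camera call takes 0.05 s, during which the arm holds its last target. There are 200 camera calls.

## Working session

There is one attempt and no reset: what is moved stays moved. The work goes in short steps, Python scripts to look and compute and a tool call to move; the robot and the scene stay as the last step left them, time stands still between calls to the robot, and variables do not carry over. Pictures are saved under pics/ and viewed, at most 10 in all, crops included, and the job is handed in when it is done.

Besides the shell and the picture viewer there is one more tool, called after "Emit:" as a command line: name --argument value ..., lists and objects as JSON in quotes. carry_out: Moves the arm, as the interface text tells. Its arguments: {"type":"object","properties":{"targets":{"type":"array","items":{"type":"object","properties":{"x":{"type":"number"},"y":{"type":"number"},"z":{"type":"number"},"wx":{"type":"number"},"wy":{"type":"number"},"wz":{"type":"number"},"jaw":{"type":"number"}}}},"force":{"type":"number"}},"required":["targets"]}

```bash
mkdir -p pics; ls; cat > h.py <<'E'
import numpy as np, cv2
from rig import robot
def cam(n):
    c=robot.read_camera(n); return c
def save(c,f,crop=None,s=1):
    im=c["image"][:,:,::-1]
    if crop: x0,y0,x1,y1=crop; im=im[y0:y1,x0:x1]
    cv2.imwrite(f,cv2.resize(im,None,fx=s,fy=s,interpolation=cv2.INTER_CUBIC))
def ray(c,px):
    p=cv2.undistortPoints(np.array([[px]],float),np.array(c["camera_matrix"]),np.array(c["distortion"]))[0,0]
    T=np.array(c["cam_to_world"]); d=T[:3,:3]@np.array([p[0],-p[1],-1]); return T[:3,3],d/np.linalg.norm(d)
def onz(c,px,z):
    o,d=ray(c,px); return o+d*(z-o[2])/d[2]
def proj(c,P):
    T=np.array(c["cam_to_world"]); q=(np.array(P,float)-T[:3,3])@T[:3,:3]; q=q*[1,-1,-1]
    return cv2.projectPoints(q.reshape(1,3),np.zeros(3),np.zeros(3),np.array(c["camera_matrix"]),np.array(c["distortion"]))[0][0,0]
def two(c1,p1,c2,p2):
    o1,d1=ray(c1,p1);o2,d2=ray(c2,p2)
    A=np.stack([d1,-d2],1); t=np.linalg.lstsq(A,o2-o1,rcond=None)[0]
    a=o1+d1*t[0];b=o2+d2*t[1]; return (a+b)/2,np.linalg.norm(a-b)
E
python3 - <<'E'
from h import *
for n in("scene","top"):
    c=cam(n); save(c,f"pics/{n}0.png"); print(n,np.round(c["cam_to_world"],3).tolist(),np.round(c["camera_matrix"],1).tolist())
o=robot.get_obs(); print(o)
E
```

```text
pics
scene [[-0.644, 0.361, -0.675, -245.811], [-0.765, -0.309, 0.565, 712.067], [-0.004, 0.88, 0.475, 750.034], [0.0, 0.0, 0.0, 1.0]] [[572.1, 0.0, 318.7], [0.0, 572.1, 237.3], [0.0, 0.0, 1.0]]
top [[0.003, 0.991, -0.134, 479.058], [-1.0, 0.004, 0.01, 3.007], [0.01, 0.134, 0.991, 1173.144], [0.0, 0.0, 0.0, 1.0]] [[481.7, 0.0, 315.5], [0.0, 481.7, 242.2], [0.0, 0.0, 1.0]]
{'clock': 0.1, 'joint_positions': array([-1.50313617e+00,  1.58961237e-01,  1.59809515e+00,  1.39244917e-05,
        1.38616970e+00, -2.10114972e-01]), 'qvel': array([-0.00014023, -0.00273265, -0.00290668, -0.00200929, -0.00124705,
       -0.00047875]), 'effort': array([-3.46212819e-04, -3.86502850e+01, -3.22960353e+01,  7.02835433e-02,
        3.38542694e-02, -5.60184969e-05]), 'eef_pos': array([ 157.61368718, -552.42781435,  227.73685576]), 'tcp_rot': array([[ 9.61668637e-01,  2.74214191e-01, -9.67778549e-05],
       [ 2.74213980e-01, -9.61667320e-01,  1.63062629e-03],
       [ 3.54072769e-04, -1.59466000e-03, -9.99998666e-01]]), 'ft_force': array([0.07882082, 0.81909125, 0.17949554]), 'ft_torque': array([-0.01484446, -0.00397499,  0.03512213]), 'grasp_force': 0.0, 'width': 92.02470641793337}
```

View pics/scene0.png

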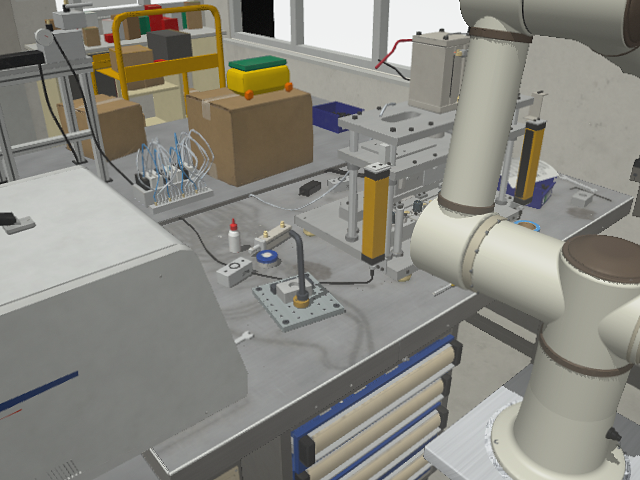

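View pics/top0.png

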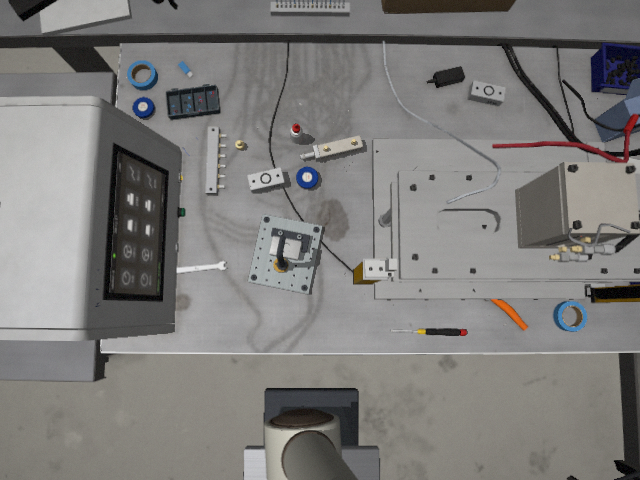

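The scene view shows the key standing at (302,300), with its bend at (297,235). The top view shows the plate at about (286,254) and the key at about (283,262). I'll zoom in on both.

```bash
python3 - <<'E'
from h import *
a=cam("scene");b=cam("top")
A=cv2.resize(a["image"][220:340,240:350],None,fx=5,fy=5,interpolation=2)[:600,:400*2]
B=cv2.resize(b["image"][205:305,240:335],None,fx=6,fy=6,interpolation=2)
cv2.imwrite("pics/a.png",A[:,:,::-1]);cv2.imwrite("pics/b.png",B[:,:,::-1])
# plate outline in top
E
```

```text
(no output)
```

View pics/a.png

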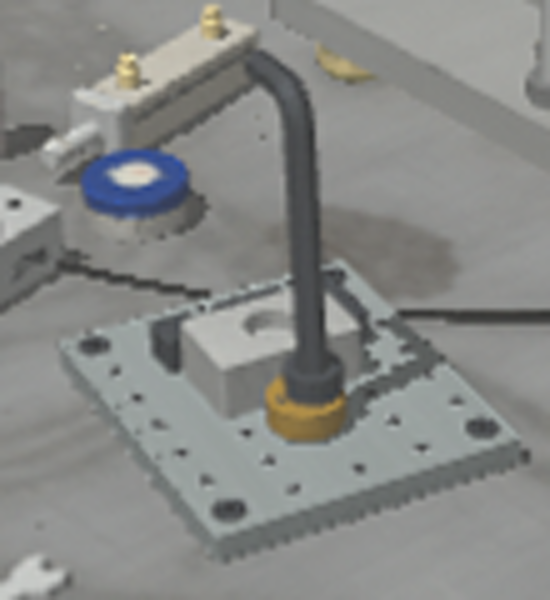

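View pics/b.png

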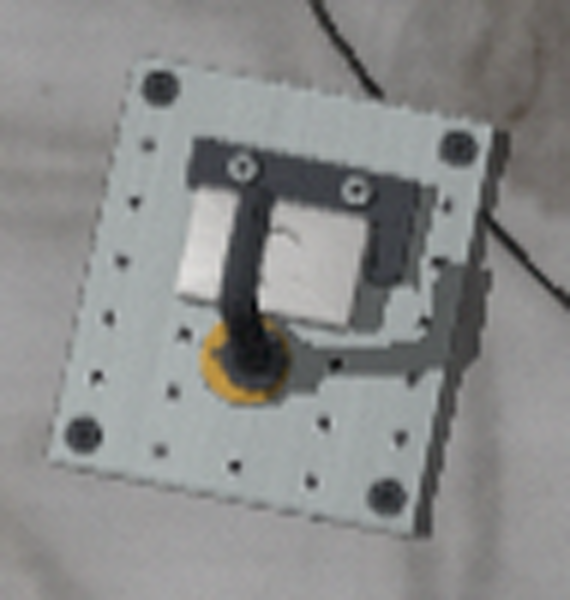

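```bash
python3 - <<'E'
from h import *
a=cam("scene");b=cam("top")
t=lambda p:(p[0]/6+240-.4,p[1]/6+205-.4); s=lambda p:(p[0]/5+240-.4,p[1]/5+220-.4)
P=[onz(b,t(p),16) for p in[(160,88),(459,147),(84,435),(387,496)]]; P=np.array(P);print(P.round(1))
c=P.mean(0); x=(P[0]+P[1]-P[2]-P[3]); x/=np.linalg.norm(x); y=np.array([-x[1],x[0],0])
ax=c-30*x; print("centre",c,"yaw",np.degrees(np.arctan2(x[1],x[0])),"axis",ax)
S=[onz(a,s(p),16) for p in[(95,345),(340,265),(230,510),(482,428)]];print("scene bolts",np.round(S,1),np.mean(S,0))
m=ax.copy();m[2]=46
f=lambda q:(np.array(q)+.4-[240,220])*5; g=lambda q:(np.array(q)+.4-[240,205])*6
print("mouth in scene crop",f(proj(a,m)),"top",g(proj(b,m)))
for z in(46,100,176):
    for n,c_,ff in(("s",a,f),("t",b,g)): print(z,n,ff(proj(c_,[m[0],m[1],z])))
print("tip",two(a,s((254,62)),b,t((258,193))))
print("bend",two(a,s((296,80)),b,t((240,305))))
print("ang short",two(a,s((254,62)),b,t((258,193)))[0]-two(a,s((296,80)),b,t((240,305)))[0])
E
```

```text
[[691.4 112.   16. ]
 [667.7  -9.7  16. ]
 [550.3 140.   16. ]
 [526.5  18.7  16. ]]
centre [608.98238707  65.25856021  16.        ] yaw -11.294770570626033 axis [579.56341091  71.13425947  16.        ]
scene bolts [[695.9 106.5  16. ]
 [676.7 -24.5  16. ]
 [554.1 135.4  16. ]
 [529.8  13.8  16. ]] [614.10858104  57.81987996  16.        ]
mouth in scene crop [309.52976722 370.77111799] top [252.64241191 356.21644751]
46 s [309.52976722 370.77111799]
46 t [252.64241191 356.21644751]
100 s [307.17039008 266.10996806]
100 t [244.03800092 343.29426751]
176 s [303.70567028 111.01362548]
176 t [230.37099479 322.76628319]
tip (array([624.88476047,  62.12807789, 177.79588335]), np.float64(0.3129138289411834))
bend (array([585.58522723,  68.28531093, 187.02614527]), np.float64(2.986129204217725))
ang short [39.29953324 -6.15723304 -9.23026193]
```

The plate's yaw is about -11°. The clamp axis is near (580,70), and the key's short arm points away from the robot at roughly -9°. I'll take the arm over at a safe height, turn it, then pitch it forward.

Emit:
carry_out --targets '[{"x": 39,"y": -48,"z": -7,"wz": -0.18},{"x": 78,"y": -96,"z": -14,"wz": -0.36},{"x": 117,"y": -144,"z": -21,"wz": -0.54},{"x": 156,"y": -192,"z": -28,"wz": -0.72},{"x": 195,"y": -240,"z": -35,"wz": -0.9}]'

```text
$.targets[0]: bad value
```

Emit:
carry_out --targets '[{"x": 62,"y": 0,"z": -7,"wz": -0.18},{"x": 124,"y": 0,"z": -14,"wz": -0.36},{"x": 186,"y": 1,"z": -21,"wz": -0.54},{"x": 248,"y": 1,"z": -28,"wz": -0.72},{"x": 310,"y": 2,"z": -37,"wz": -0.9}]'

```text
$.targets[0]: bad value
```

Emit:
carry_out --targets '[{"wz": -0.18},{"wz": -0.36},{"wz": -0.54},{"wz": -0.72},{"wz": -0.9}]'

```text
$.targets[0]: bad value
```

Emit:
carry_out --targets '[{"wy": -0.18},{"wy": -0.36},{"wy": -0.54},{"wy": -0.72},{"wy": -0.87}]'

```text
$.targets[0]: bad value
```

```bash
python3 - <<'E'
from h import *
o=robot.get_obs(); print(o["joint_positions"].round(3),o["eef_pos"].round(1),o["tcp_rot"].round(3),o["ft_force"],o["clock"])
E
```

```text
[-1.503  0.159  1.597  0.     1.386 -0.21 ] [ 157.6 -552.8  228.3] [[ 0.962  0.274 -0.   ]
 [ 0.274 -0.962  0.001]
 [ 0.    -0.001 -1.   ]] [-0.59842718 -0.53102793  0.56801157] 0.3
```

Emit:
carry_out --targets '[{"x": 39,"y": -48,"z": -7,"wx": 0,"wy": 0,"wz": -0.18,"jaw": 1},{"x": 78,"y": -96,"z": -14,"wx": 0,"wy": 0,"wz": -0.36,"jaw": 1},{"x": 117,"y": -144,"z": -21,"wx": 0,"wy": 0,"wz": -0.54,"jaw": 1},{"x": 156,"y": -192,"z": -28,"wx": 0,"wy": 0,"wz": -0.72,"jaw": 1},{"x": 195,"y": -240,"z": -35,"wx": 0,"wy": 0,"wz": -0.9,"jaw": 1}]'

```text
clock: 0.92
eef_pos: [279.8, -266.9, 263.9]
tcp_rot: [[0.378, 0.926, 0.001], [0.926, -0.378, -0.001], [-0.0, 0.001, -1.0]]
ft_force: [1.6, -0.4, 0.1]
width: 92.2
grasp_force: 0.0
```

Emit:
carry_out --targets '[{"x": 62,"y": 0,"z": -7,"wx": 0,"wy": 0,"wz": -0.18,"jaw": 1},{"x": 124,"y": 0,"z": -14,"wx": 0,"wy": 0,"wz": -0.36,"jaw": 1},{"x": 186,"y": 1,"z": -21,"wx": 0,"wy": 0,"wz": -0.54,"jaw": 1},{"x": 248,"y": 1,"z": -28,"wx": 0,"wy": 0,"wz": -0.72,"jaw": 1},{"x": 310,"y": 2,"z": -37,"wx": 0,"wy": 0,"wz": -0.9,"jaw": 1}]'

```text
clock: 1.55
eef_pos: [400.2, 18.9, 301.0]
tcp_rot: [[-0.491, 0.871, 0.001], [0.871, 0.491, -0.0], [-0.001, 0.001, -1.0]]
ft_force: [1.2, -1.7, 0.3]
width: 91.8
grasp_force: 0.0
```

Emit:
carry_out --targets '[{"x": 0,"y": 0,"z": 0,"wx": 0,"wy": 0,"wz": -0.18,"jaw": 1},{"x": 0,"y": 0,"z": 0,"wx": 0,"wy": 0,"wz": -0.36,"jaw": 1},{"x": 0,"y": 0,"z": 0,"wx": 0,"wy": 0,"wz": -0.54,"jaw": 1},{"x": 0,"y": 0,"z": 0,"wx": 0,"wy": 0,"wz": -0.72,"jaw": 1},{"x": 0,"y": 0,"z": 0,"wx": 0,"wy": 0,"wz": -0.9,"jaw": 1}]'

```text
clock: 2.17
eef_pos: [399.8, 16.9, 300.6]
tcp_rot: [[-0.988, 0.157, 0.0], [0.157, 0.988, -0.0], [-0.0, -0.0, -1.0]]
ft_force: [-0.5, -0.2, 0.0]
width: 91.8
grasp_force: 0.0
```

Emit:
carry_out --targets '[{"x": 0,"y": 0,"z": 0,"wx": 0,"wy": -0.18,"wz": 0,"jaw": 1},{"x": 0,"y": 0,"z": 0,"wx": 0,"wy": -0.36,"wz": 0,"jaw": 1},{"x": 0,"y": 0,"z": 0,"wx": 0,"wy": -0.54,"wz": 0,"jaw": 1},{"x": 0,"y": 0,"z": 0,"wx": 0,"wy": -0.72,"wz": 0,"jaw": 1},{"x": 0,"y": 0,"z": 0,"wx": 0,"wy": -0.87,"wz": 0,"jaw": 1}]'

```text
clock: 2.8
eef_pos: [453.3, 35.1, 297.8]
tcp_rot: [[-0.653, 0.182, 0.735], [0.11, 0.983, -0.147], [-0.75, -0.015, -0.662]]
ft_force: [-0.1, -0.9, -0.4]
width: 92.0
grasp_force: 0.0
```

```bash
python3 - <<'E'
from h import *
o=robot.get_obs(); print(o["joint_positions"].round(3),o["eef_pos"].round(1),o["tcp_rot"].round(3),o["ft_force"],o["clock"])
E
```

```text
[-0.182 -0.944  2.466 -0.016  0.771 -1.569] [453.3  35.1 297.8] [[-0.653  0.182  0.735]
 [ 0.11   0.983 -0.147]
 [-0.75  -0.015 -0.662]] [-0.09683702 -0.86797228 -0.36354142] 2.8
```

Emit:
carry_out --targets '[{"x": 20,"y": 20,"z": 51,"wx": 0,"wy": 0,"wz": 0,"jaw": 1},{"x": 40,"y": 40,"z": 102,"wx": 0,"wy": 0,"wz": 0,"jaw": 1},{"x": 58,"y": 60,"z": 153,"wx": 0,"wy": 0,"wz": 0,"jaw": 1},{"x": 58,"y": 60,"z": 153,"wx": 0,"wy": 0,"wz": 0,"jaw": 1}]'

```text
clock: 3.3
eef_pos: [537.4, 79.3, 150.0]
tcp_rot: [[-0.659, 0.179, 0.731], [0.108, 0.984, -0.144], [-0.745, -0.016, -0.667]]
ft_force: [0.5, 0.5, 0.5]
width: 91.8
grasp_force: 0.0
```

```bash
python3 - <<'E'
from h import *
o=robot.get_obs(); print(o["joint_positions"].round(3),o["eef_pos"].round(1),o["tcp_rot"].round(3),o["ft_force"],o["clock"])
R=o["tcp_rot"];u=np.array([np.cos(-.19),np.sin(-.19),0])
from scipy.spatial.transform import Rotation as Q
th=np.radians(40); z=u*np.cos(th)-np.array([0,0,np.sin(th)]); y=np.array([-u[1],u[0],0]); D=np.stack([np.cross(y,z),y,z],1)
print("rotvec",Q.from_matrix(R.T@D).as_rotvec().round(3)); print("shift",(R.T@(np.array([583.5,70.3,112])+5*z-o["eef_pos"])).round(1))
c=cam("scene"); save(c,"pics/c.png",(200,150,400,330),4)
E
```

```text
[ 0.012 -0.268  2.395 -0.698  0.24  -0.769] [537.4  79.3 150. ] [[-0.659  0.179  0.731]
 [ 0.108  0.984 -0.144]
 [-0.745 -0.016 -0.667]] [0.54784088 0.48856465 0.520743  ] 3.3
rotvec [-0.003 -0.032  0.018]
shift [-3.2 -0.  65.3]
```

View pics/c.png

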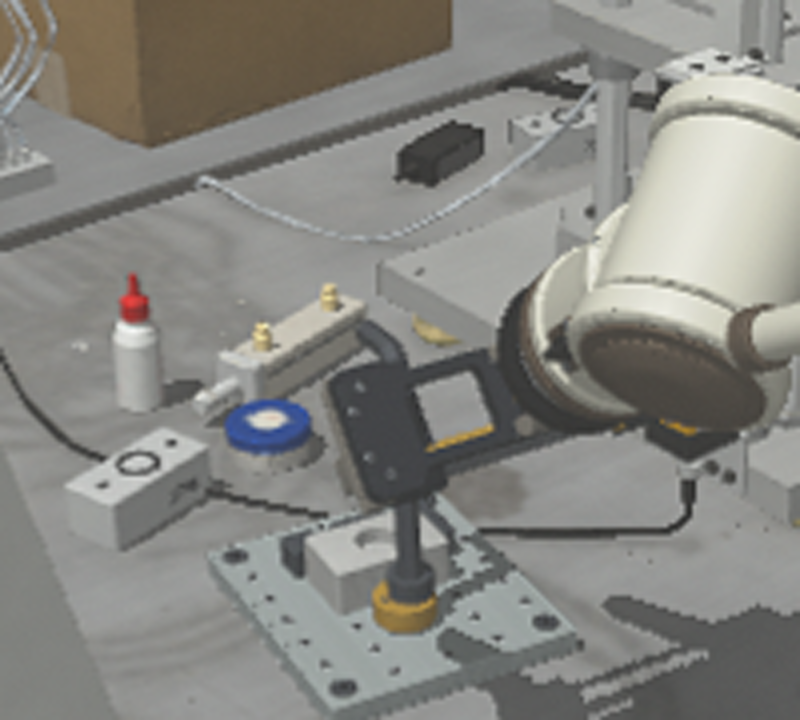

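The scene view shows the gripper straddling the key with nothing touching, but joint 5 is near its limit. I'll use a steeper tool at 50° below level and grip higher up the key.

```bash
cat >> h.py <<'E'
from scipy.spatial.transform import Rotation as Q
def goal(e,yaw,P,off=0,roll=0):
    """e deg below level, yaw rad; P grasp point; off mm back along tool z; prints shift,rotvec in current tool axes"""
    o=robot.get_obs();R=o["tcp_rot"];u=np.array([np.cos(yaw),np.sin(yaw),0]);t=np.radians(e)
    z=u*np.cos(t)-np.array([0,0,np.sin(t)]);y=np.array([-u[1],u[0],0]);D=np.stack([np.cross(y,z),y,z],1)
    print("shift",(R.T@(np.array(P)+(5-off)*z-o["eef_pos"])).round(1),"rotvec",Q.from_matrix(R.T@D).as_rotvec().round(3))
E
python3 - <<'E'
from h import *
goal(50,-.19,[584,70.2,125],40)
goal(50,-.19,[584,70.2,125],0)
E
```

```text
shift [-20.1  -0.6  16.4] rotvec [-0.004  0.139  0.018]
shift [-14.5  -0.4  56. ] rotvec [-0.004  0.139  0.018]
```

Emit:
carry_out --targets '[{"x": -20,"y": -1,"z": 16,"wx": 0,"wy": 0.139,"wz": 0.018,"jaw": 1},{"x": -17,"y": 0,"z": 36,"wx": 0,"wy": 0.139,"wz": 0.018,"jaw": 1},{"x": -14,"y": 0,"z": 56,"wx": 0,"wy": 0.139,"wz": 0.018,"jaw": 1},{"x": -14,"y": 0,"z": 56,"wx": 0,"wy": 0.139,"wz": 0.018,"jaw": 1}]'

```text
clock: 3.85
eef_pos: [587.6, 68.5, 125.2]
tcp_rot: [[-0.749, 0.194, 0.634], [0.146, 0.981, -0.128], [-0.646, -0.003, -0.763]]
ft_force: [-0.2, 0.2, -0.7]
width: 92.3
grasp_force: 0.0
```

```bash
python3 - <<'E'
from h import *
o=robot.get_obs(); print(o["joint_positions"].round(3),o["eef_pos"].round(1),o["tcp_rot"].round(3),o["ft_force"],o["clock"])
goal(50,-.19,[584,70.2,125],0)
E
```

```text
[-0.031 -0.053  2.2   -0.354  0.317 -1.109] [587.6  68.5 125.2] [[-0.749  0.194  0.634]
 [ 0.146  0.981 -0.128]
 [-0.646 -0.003 -0.763]] [-0.21158388  0.24964058 -0.70999338] 3.85
shift [3.1 1.  2.7] rotvec [-0.006  0.005 -0.002]
```

Emit:
carry_out --targets '[{"x": 0,"y": 0,"z": 0,"wx": 0,"wy": 0,"wz": 0,"jaw": -0.4},{"x": 0,"y": 0,"z": 0,"wx": 0,"wy": 0,"wz": 0,"jaw": -0.4},{"x": 0,"y": 0,"z": 0,"wx": 0,"wy": 0,"wz": 0,"jaw": -1},{"x": 0,"y": 0,"z": 0,"wx": 0,"wy": 0,"wz": 0,"jaw": -1},{"x": 0,"y": 0,"z": 0,"wx": 0,"wy": 0,"wz": 0,"jaw": -1}]' --force 20

```text
clock: 4.47
eef_pos: [587.9, 68.9, 125.9]
tcp_rot: [[-0.748, 0.193, 0.635], [0.145, 0.981, -0.127], [-0.648, -0.003, -0.762]]
ft_force: [-0.1, 0.1, 0.1]
width: 44.0
grasp_force: 0.0
```

Emit:
carry_out --targets '[{"x": 0,"y": 0,"z": 0,"wx": 0,"wy": 0,"wz": 0,"jaw": -1},{"x": 0,"y": 0,"z": 0,"wx": 0,"wy": 0,"wz": 0,"jaw": -1},{"x": 0,"y": 0,"z": 0,"wx": 0,"wy": 0,"wz": 0,"jaw": -1}]' --force 50

```text
clock: 4.85
eef_pos: [588.0, 68.9, 125.8]
tcp_rot: [[-0.748, 0.193, 0.635], [0.145, 0.981, -0.127], [-0.648, -0.003, -0.762]]
ft_force: [0.8, 0.3, -0.1]
width: 13.6
grasp_force: 0.1
```

```bash
python3 - <<'E'
from h import *
o=robot.get_obs(); print(o["joint_positions"].round(3),o["eef_pos"].round(1),o["tcp_rot"].round(3),o["ft_force"],o["ft_torque"],o["clock"])
c=cam("scene");d=cam("top"); A=cv2.resize(c["image"][210:320,240:350],None,fx=5,fy=5,interpolation=2);B=cv2.resize(d["image"][215:305,250:290],None,fx=6,fy=6,interpolation=2)
B=cv2.copyMakeBorder(B,0,10,0,0,0); cv2.imwrite("pics/d.png",np.hstack([A,B])[:,:,::-1])
E
```

```text
[-0.03  -0.053  2.2   -0.356  0.316 -1.107] [588.   68.9 125.8] [[-0.748  0.193  0.635]
 [ 0.145  0.981 -0.127]
 [-0.648 -0.003 -0.762]] [ 0.78541963  0.28160045 -0.10498658] [0.13720601 0.17175561 0.03035061] 4.85
```

View pics/d.png

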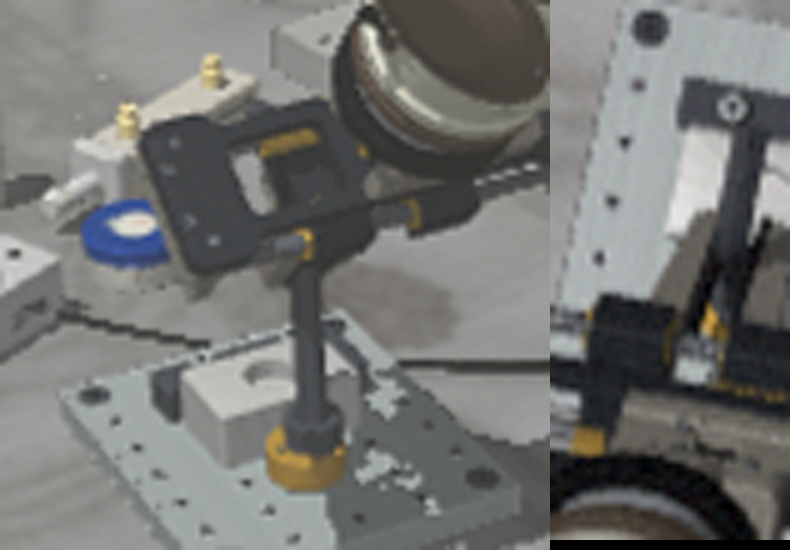

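Emit:
carry_out --targets '[{"x": 0,"y": 0,"z": 0,"wx": 0,"wy": 0,"wz": 0,"jaw": -1},{"x": 0,"y": 0,"z": 0,"wx": 0,"wy": 0,"wz": 0,"jaw": -1},{"x": -3.5,"y": 0,"z": -3.7,"wx": 0,"wy": 0,"wz": 0,"jaw": -1},{"x": -8,"y": 0,"z": -8,"wx": 0,"wy": 0,"wz": 0,"jaw": -1},{"x": -14,"y": 0,"z": -15,"wx": 0,"wy": 0,"wz": 0,"jaw": -1}]' --force 50

```text
clock: 5.58
eef_pos: [588.5, 68.3, 146.4]
tcp_rot: [[-0.749, 0.193, 0.634], [0.145, 0.981, -0.128], [-0.647, -0.004, -0.763]]
ft_force: [0.4, 0.5, -2.1]
width: 11.5
grasp_force: 50.0
```

```bash
python3 - <<'E'
from h import *
o=robot.get_obs(); print(o["eef_pos"].round(1),o["ft_force"],o["ft_torque"],o["width"],o["grasp_force"])
E
```

```text
[588.5  68.3 146.4] [ 0.44004845  0.53174928 -2.1048548 ] [0.15494013 0.42046103 0.00260823] 11.47804404595339 49.98519170098007
```

Emit:
carry_out --targets '[{"x": -29,"y": 0,"z": -34,"wx": 0,"wy": 0,"wz": 0,"jaw": -1},{"x": -58,"y": 0,"z": -69,"wx": 0,"wy": 0,"wz": 0,"jaw": -1},{"x": -58,"y": 0,"z": -69,"wx": 0,"wy": 0.18,"wz": 0,"jaw": -1},{"x": -58,"y": 0,"z": -69,"wx": 0,"wy": 0.36,"wz": 0,"jaw": -1},{"x": -58,"y": 0,"z": -69,"wx": 0,"wy": 0.54,"wz": 0,"jaw": -1}]'

```text
clock: 6.2
eef_pos: [588.7, 68.8, 239.0]
tcp_rot: [[-0.969, 0.192, 0.158], [0.189, 0.981, -0.034], [-0.162, -0.003, -0.987]]
ft_force: [-0.3, 0.5, -1.9]
width: 11.4
grasp_force: 50.0
```

Emit:
carry_out --targets '[{"x": 0,"y": 0,"z": 0,"wx": 0,"wy": 0.18,"wz": 0,"jaw": -1},{"x": 0,"y": 0,"z": 0,"wx": 0,"wy": 0.36,"wz": 0,"jaw": -1},{"x": 0,"y": 0,"z": 0,"wx": 0,"wy": 0.54,"wz": 0,"jaw": -1},{"x": 0,"y": 0,"z": 0,"wx": 0,"wy": 0.72,"wz": 0,"jaw": -1},{"x": 0,"y": 0,"z": 0,"wx": 0,"wy": 0.9,"wz": 0,"jaw": -1}]'

```text
clock: 6.82
eef_pos: [589.4, 68.4, 238.0]
tcp_rot: [[-0.726, 0.193, -0.66], [0.144, 0.981, 0.128], [0.672, -0.002, -0.741]]
ft_force: [-0.3, -0.7, -2.2]
width: 11.5
grasp_force: 50.0
```

```bash
python3 - <<'E'
from h import *
o=robot.get_obs(); print(o["joint_positions"].round(3),o["eef_pos"].round(1),o["tcp_rot"].round(3).tolist(),o["ft_force"],o["clock"],o["width"])
goal(136.5,-.19,[534.3,79.6,102],0)
E
```

```text
[-0.115  0.787  0.893  0.063  2.196 -1.474] [589.4  68.4 238. ] [[-0.726, 0.193, -0.66], [0.144, 0.981, 0.128], [0.672, -0.002, -0.741]] [-0.31325514 -0.74517129 -2.16580435] 6.825 11.452852644125016
shift [-49.4   0.6 143.4] rotvec [ 0.001  0.075 -0.005]
```

Emit:
carry_out --targets '[{"x": -14,"y": 0,"z": 45,"wx": 0,"wy": 0.03,"wz": -0.002,"jaw": -1},{"x": -28,"y": 0,"z": 90,"wx": 0,"wy": 0.06,"wz": -0.005,"jaw": -1},{"x": -41,"y": 1,"z": 134,"wx": 0,"wy": 0.075,"wz": -0.005,"jaw": -1},{"x": -41,"y": 1,"z": 134,"wx": 0,"wy": 0.075,"wz": -0.005,"jaw": -1}]'

```text
clock: 7.32
eef_pos: [527.7, 81.3, 107.2]
tcp_rot: [[-0.672, 0.189, -0.716], [0.129, 0.982, 0.138], [0.729, 0.0, -0.684]]
ft_force: [-0.5, -0.2, -1.5]
width: 11.2
grasp_force: 50.0
```

```bash
python3 - <<'E'
from h import *
o=robot.get_obs(); print(o["joint_positions"].round(3),o["eef_pos"].round(1),o["tcp_rot"].round(3).tolist(),o["ft_force"],o["clock"])
G=o["eef_pos"]-5*o["tcp_rot"][:,2]; print("G",G)
c=cam("scene");d=cam("top"); A=cv2.resize(c["image"][220:340,250:350],None,fx=5,fy=5,interpolation=2);B=cv2.resize(d["image"][215:315,250:300],None,fx=6,fy=6,interpolation=2)
cv2.imwrite("pics/e.png",np.hstack([A,B])[:,:,::-1])
u=np.array([.982,-.189,0]);ax=np.array([579.5,71,0])
K=np.array([G[0],G[1],G[2]])+46*u
for n,P in(("mouth",ax+[0,0,46]),("org",K),("tip",K-[0,0,39]),("lt",K-144*u)):
    print(n,P.round(1),"S",((proj(c,P)+.4-[250,220])*5).round(0),"T",((proj(d,P)+.4-[250,215])*6+[500,0]).round(0))
E
```

```text
[-0.109  0.812  1.158  0.065  1.987 -1.489] [527.7  81.3 107.2] [[-0.672, 0.189, -0.716], [0.129, 0.982, 0.138], [0.729, 0.0, -0.684]] [-0.45863286 -0.17276848 -1.52864974] 7.325
G [531.32672229  80.62448102 110.57578606]
mouth [579.5  71.   46. ] S [260. 371.] T [693. 296.]
org [576.5  71.9 110.6] S [260. 249.] T [680. 289.]
tip [576.5  71.9  71.6] S [261. 325.] T [686. 298.]
lt [435.1  99.1 110.6] S [432. 418.] T [600. 677.]
```

View pics/e.png

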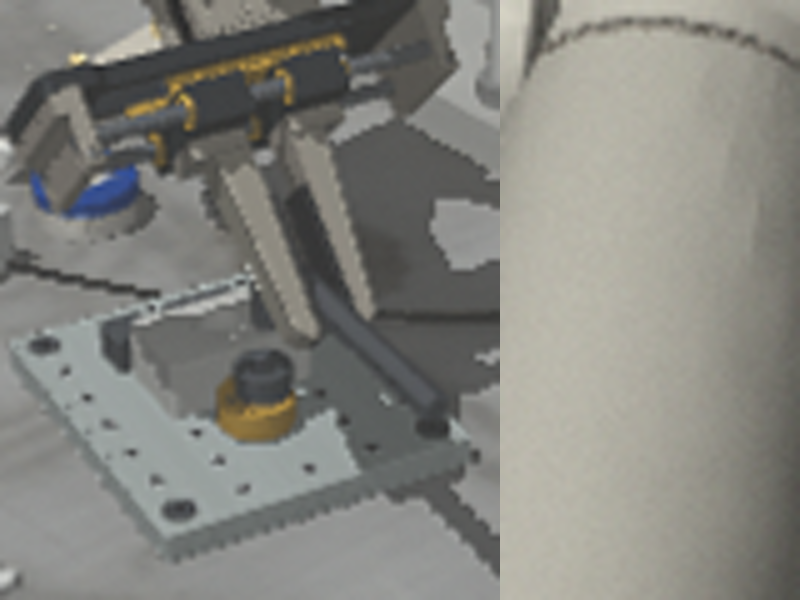

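The scene view shows the clamp head's top at about (264,363) in the crop. The long arm's end is at (431,401), and the short arm is hidden behind the left finger. I'll intersect rays with the gripper's symmetry plane for an exact reading, using one sharper crop.

```bash
python3 - <<'E'
from h import *
c=cam("scene"); np.save("img.npy",c["image"])
g=c["image"]
A=cv2.resize(g[263:313,292:342],None,fx=11,fy=11,interpolation=cv2.INTER_LANCZOS4).astype(float)
cv2.imwrite("pics/f.png",np.clip(A*1.7,0,255).astype(np.uint8)[:,:,::-1])
o=robot.get_obs();print(o["eef_pos"].round(1))
E
```

```text
[532.4  80.7 112.1]
```

View pics/f.png

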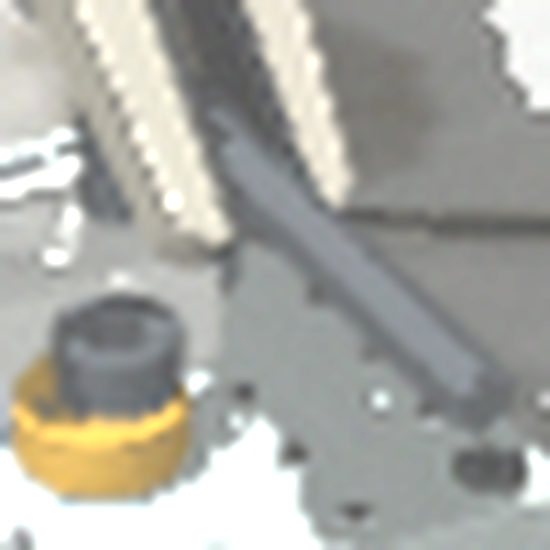

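```bash
python3 - <<'E'
from h import *
c=cam("scene");o=robot.get_obs();R=o["tcp_rot"];p=o["eef_pos"];G=p-5*R[:,2];n=R[:,1];u=np.array([-n[1]*-1,-n[0],0]);u/=np.linalg.norm(u)
print("eef",p.round(1),"G",G.round(1),"u",u.round(3))
f=lambda q:(q[0]/11+292-.45,q[1]/11+263-.45)
def pl(px,P0=G):
    a,d=ray(c,px); X=a+d*(n@(P0-a))/(n@d); return X
E=[pl(f(q)) for q in[(340,262),(440,360),(480,398)]]
for X in E: print("arm",X.round(1),"along u",((X-G)@u).round(1),"dz",(X-G)[2].round(1))
M=onz(c,f((120,328)),46); print("mouth z46",M.round(1),"plane off",(M-G)@n, "u",(M-G)@u, "axis est u",(np.array([579.5,71,46])-G)@u,(np.array([579.5,71,46])-G)@n)
for X in([579.5,71,46],G): print((proj(c,X)+.45-[292,263])*11)
d=E[0]-E[2]; print("arm tilt deg (up toward bend)",np.degrees(np.arctan2(d[2],d@u)))
E
```

```text
eef [532.6  80.7 112.2] G [536.1  80.  115.7] u [ 0.982 -0.19   0.   ]
arm [486.9  89.5 119.4] along u -50.1 dz 3.7
arm [451.4  96.4 119.3] along u -86.2 dz 3.6
arm [437.7  99.1 119.5] along u -100.2 dz 3.8
mouth z46 [582.5  66.1  46. ] plane off -4.91912530686613 u 48.1564144911164 axis est u 44.330983511475274 -0.7140802306126376
[110.24057683 343.13762601]
[209.39345395 151.40574256]
arm tilt deg (up toward bend) -0.06525301048846306
```

```bash
python3 - <<'E'
from h import *
c=cam("scene");o=robot.get_obs();R=o["tcp_rot"];p=o["eef_pos"]
f=lambda P:((proj(c,P)+.45-[292,263])*11).round(0)
for sx in(-10,10): print(sx,"tip corner mid",f(p+14*R[:,2]+sx*R[:,0]))
for k in(-1,1):print("n",k*10,f(p+14*R[:,2]+k*10*R[:,1]))
print("up10",f(p+14*R[:,2]+[0,0,10]), "u10",f(p+14*R[:,2]+10*np.array([.982,-.19,0])))
E
```

```text
-10 tip corner mid [228. 260.]
10 tip corner mid [263. 231.]
n -10 [292. 232.]
n 10 [198. 260.]
up10 [245. 201.] u10 [220. 221.]
```

Emit:
carry_out --targets '[{"x": -12,"y": -3,"z": 8,"wx": 0,"wy": 0,"wz": 0,"jaw": -1},{"x": -22,"y": -3,"z": 17.4,"wx": 0,"wy": 0,"wz": 0,"jaw": -1},{"x": -22,"y": -3,"z": 17.4,"wx": 0,"wy": 0,"wz": 0,"jaw": -1},{"x": -22,"y": -3,"z": 17.4,"wx": 0,"wy": 0,"wz": 0,"jaw": -1}]'

```text
clock: 8.07
eef_pos: [532.0, 77.8, 81.1]
tcp_rot: [[-0.677, 0.19, -0.712], [0.13, 0.982, 0.138], [0.725, 0.001, -0.689]]
ft_force: [-0.5, -0.1, -1.2]
width: 11.8
grasp_force: 50.0
```

Emit:
carry_out --targets '[{"x": -3,"y": 0,"z": 2.7,"wx": 0,"wy": 0,"wz": 0,"jaw": -1},{"x": -6,"y": 0,"z": 5.4,"wx": 0,"wy": 0,"wz": 0,"jaw": -1},{"x": -6,"y": 0,"z": 5.4,"wx": 0,"wy": 0,"wz": 0,"jaw": -1}]'

```text
clock: 8.45
eef_pos: [531.0, 78.6, 76.4]
tcp_rot: [[-0.673, 0.189, -0.716], [0.128, 0.982, 0.139], [0.729, 0.001, -0.685]]
ft_force: [-7.7, 2.1, 12.2]
width: 11.4
grasp_force: 50.0
```

```bash
cat > s.py <<'E'
from h import *
o=robot.get_obs();R=o["tcp_rot"];u=np.array([R[1,1],-R[0,1],0])
print(o["clock"],"eef",o["eef_pos"].round(1),"F",o["ft_force"].round(1),"T",o["ft_torque"].round(2),"w",o["width"].round(1),"e",np.degrees(np.arctan2(-R[2,2],R[:,2]@u)).round(1))
E
python3 s.py
```

```text
Traceback (most recent call last):
  File "s.py", line 3, in <module>
    print(o["clock"],"eef",o["eef_pos"].round(1),"F",o["ft_force"].round(1),"T",o["ft_torque"].round(2),"w",o["width"].round(1),"e",np.degrees(np.arctan2(-R[2,2],R[:,2]@u)).round(1))
                                                                                                            ^^^^^^^^^^^^^^^^
AttributeError: 'float' object has no attribute 'round'
```

Emit:
carry_out --targets '[{"x": 0.7,"y": 0,"z": 0.7,"wx": 0,"wy": 0,"wz": 0,"jaw": -1},{"x": 1.4,"y": 0,"z": 1.4,"wx": 0,"wy": 0,"wz": 0,"jaw": -1},{"x": 1.4,"y": 0,"z": 1.4,"wx": 0,"wy": 0,"wz": 0,"jaw": -1}]'

```text
clock: 8.82
eef_pos: [530.5, 78.6, 76.2]
tcp_rot: [[-0.676, 0.189, -0.712], [0.129, 0.982, 0.138], [0.725, 0.001, -0.688]]
ft_force: [-2.9, 3.0, 11.4]
width: 11.3
grasp_force: 50.0
```

```bash
sed -i 's/o\["width"\].round(1)/o["width"]/' s.py; python3 s.py
```

```text
8.825 eef [530.5  78.6  76.2] F [-2.9  3.  11.4] T [ 0.27  0.69 -0.1 ] w 11.343258199855839 e 136.5
```

Emit:
carry_out --targets '[{"x": 0.7,"y": 0.7,"z": 0.7,"wx": 0,"wy": 0,"wz": 0,"jaw": -1},{"x": 0.7,"y": 1.4,"z": 0.7,"wx": 0,"wy": 0,"wz": 0,"jaw": -1},{"x": -0.7,"y": 1.4,"z": 2,"wx": 0,"wy": 0,"wz": 0,"jaw": -1},{"x": -0.7,"y": 1.4,"z": 2,"wx": 0,"wy": 0,"wz": 0,"jaw": -1}]'

```text
clock: 9.32
eef_pos: [529.8, 79.8, 74.4]
tcp_rot: [[-0.676, 0.189, -0.712], [0.13, 0.982, 0.138], [0.725, 0.001, -0.688]]
ft_force: [-3.7, -0.4, 12.0]
width: 11.4
grasp_force: 50.0
```

```bash
python3 s.py
```

```text
9.325 eef [529.8  79.8  74.4] F [-3.7 -0.4 12. ] T [0.1  0.79 0.01] w 11.445514002759637 e 136.5
```

Emit:
carry_out --targets '[{"x": 0.7,"y": 0,"z": 0.7,"wx": 0,"wy": 0,"wz": 0,"jaw": -1},{"x": 0,"y": 0,"z": 1.5,"wx": 0,"wy": 0,"wz": 0,"jaw": -1},{"x": -0.8,"y": 0,"z": 2.2,"wx": 0,"wy": 0,"wz": 0,"jaw": -1},{"x": -0.8,"y": 0,"z": 2.2,"wx": 0,"wy": 0,"wz": 0,"jaw": -1}]'

```text
clock: 9.82
eef_pos: [529.0, 80.2, 72.4]
tcp_rot: [[-0.676, 0.189, -0.712], [0.13, 0.982, 0.138], [0.725, 0.001, -0.689]]
ft_force: [-3.6, 0.8, 12.0]
width: 11.3
grasp_force: 50.0
```

```bash
python3 s.py
```

```text
9.825 eef [529.   80.2  72.4] F [-3.6  0.8 12. ] T [ 0.22  0.75 -0.05] w 11.312425986830817 e 136.5
```

```bash
python3 - <<'E'
from h import *
c=cam("scene"); g=c["image"]
A=cv2.resize(g[263:318,292:352],None,fx=10,fy=10,interpolation=cv2.INTER_LANCZOS4).astype(float)
cv2.imwrite("pics/g.png",np.clip(A*1.7,0,255).astype(np.uint8)[:,:,::-1])
o=robot.get_obs();G=o["eef_pos"]-5*o["tcp_rot"][:,2];f=lambda P:((proj(c,P)+.45-[292,263])*10).round(0)
u=np.array([.982,-.19,0]);O=G+[0,0,3.3]+43*u
print("pred level arm: lt",f(O-144*u),"at G",f(O-43*u), "org",f(O))
E
```

```text
pred level arm: lt [450. 540.] at G [205. 291.] org [110. 194.]
```

View pics/g.png

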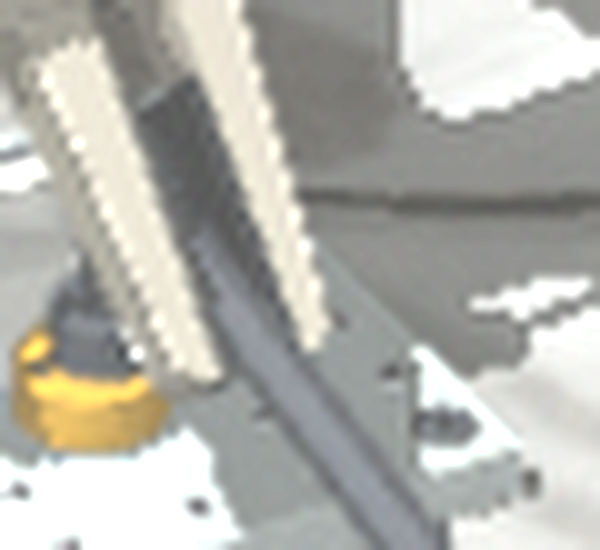

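The long arm has slipped about 6° in the pads, so the tip caught the rim. I'll back off, level the key again, and find the head by touching its side with the tip.

Emit:
carry_out --targets '[{"x": 18,"y": 0,"z": -17,"wx": 0,"wy": 0,"wz": 0,"jaw": -1},{"x": 18,"y": 0,"z": -17,"wx": 0,"wy": 0.11,"wz": 0,"jaw": -1},{"x": 32,"y": 0,"z": -2.7,"wx": 0,"wy": 0.11,"wz": 0,"jaw": -1},{"x": 32,"y": 0,"z": -2.7,"wx": 0,"wy": 0.11,"wz": 0,"jaw": -1}]' --force 60

```text
clock: 10.38
eef_pos: [508.5, 83.9, 94.6]
tcp_rot: [[-0.594, 0.19, -0.782], [0.114, 0.982, 0.151], [0.796, 0.0, -0.605]]
ft_force: [0.1, -0.1, -1.1]
width: 11.1
grasp_force: 60.0
```

Emit:
carry_out --targets '[{"x": -10,"y": 0,"z": 7.5,"wx": 0,"wy": 0,"wz": 0,"jaw": -1},{"x": -20,"y": 0,"z": 15,"wx": 0,"wy": 0,"wz": 0,"jaw": -1},{"x": -20,"y": 0,"z": 15,"wx": 0,"wy": 0,"wz": 0,"jaw": -1},{"x": -20,"y": 0,"z": 15,"wx": 0,"wy": 0,"wz": 0,"jaw": -1}]'

```text
clock: 10.88
eef_pos: [509.3, 83.6, 69.7]
tcp_rot: [[-0.595, 0.19, -0.781], [0.114, 0.982, 0.151], [0.796, 0.001, -0.606]]
ft_force: [0.1, 0.3, -2.1]
width: 11.6
grasp_force: 60.0
```

```bash
python3 s.py; python3 - <<'E'
from h import *
c=cam("scene"); g=c["image"]
A=cv2.resize(g[270:330,280:350],None,fx=10,fy=10,interpolation=cv2.INTER_LANCZOS4).astype(float)
cv2.imwrite("pics/i.png",np.clip(A*1.7,0,255).astype(np.uint8)[:,:,::-1])
o=robot.get_obs();G=o["eef_pos"]-5*o["tcp_rot"][:,2];f=lambda P:((proj(c,P)+.45-[280,270])*10).round(0)
u=np.array([.982,-.19,0]);O=G+[0,0,3.3]+43*u
print("pred level arm: lt",f(O-144*u),"at G",f(O-43*u), "org",f(O),"tip",f(O-[0,0,39]),"down10 of lt",f(O-144*u-[0,0,10]))
E
python3 s.py
```

```text
10.875 eef [509.3  83.6  69.7] F [ 0.1  0.3 -2.1] T [-0.11 -0.77  0.02] w 11.567954408028518 e 142.7
pred level arm: lt [623. 534.] at G [371. 278.] org [274. 178.] tip [276. 329.] down10 of lt [622. 575.]
10.925 eef [509.4  83.6  69.9] F [-0.2  0.3 -1.9] T [-0.07 -0.81  0.01] w 11.461939071615179 e 142.7
```

View pics/i.png

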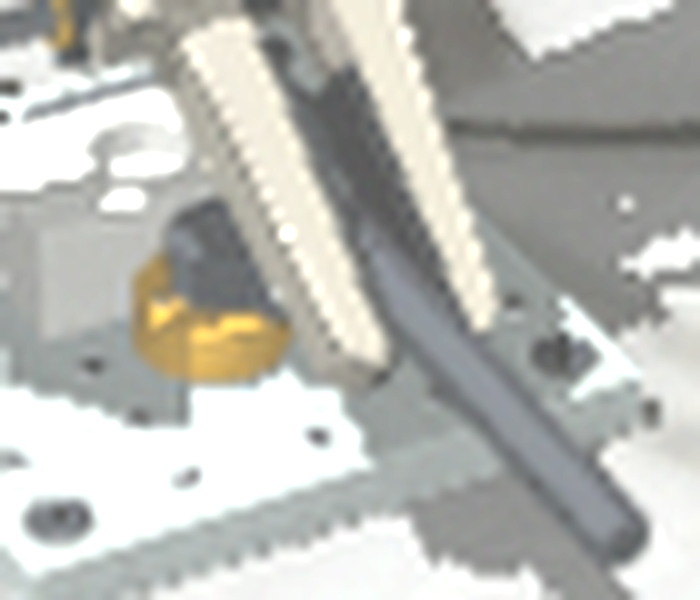

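Emit:
carry_out --targets '[{"x": 2.4,"y": 0,"z": -1.8,"wx": 0,"wy": 0,"wz": 0,"jaw": -1},{"x": 0,"y": 0,"z": -5,"wx": 0,"wy": 0,"wz": 0,"jaw": -1},{"x": 0,"y": 0,"z": -5,"wx": 0,"wy": 0,"wz": 0,"jaw": -1}]'

```text
clock: 11.3
eef_pos: [512.0, 83.2, 73.5]
tcp_rot: [[-0.591, 0.189, -0.784], [0.114, 0.982, 0.152], [0.799, 0.001, -0.602]]
ft_force: [-5.0, 0.8, 0.4]
width: 11.4
grasp_force: 60.0
```

Emit:
carry_out --targets '[{"x": -0.6,"y": 0,"z": -0.8,"wx": 0,"wy": 0,"wz": 0,"jaw": -1},{"x": -0.9,"y": 0,"z": -1.2,"wx": 0,"wy": 0,"wz": 0,"jaw": -1},{"x": -0.9,"y": 0,"z": -1.2,"wx": 0,"wy": 0,"wz": 0,"jaw": -1}]'

```text
clock: 11.68
eef_pos: [512.4, 83.2, 73.7]
tcp_rot: [[-0.589, 0.189, -0.786], [0.113, 0.982, 0.152], [0.801, 0.0, -0.599]]
ft_force: [-9.8, 1.6, 1.2]
width: 11.4
grasp_force: 60.0
```

Emit:
carry_out --targets '[{"x": -0.6,"y": 0,"z": -0.8,"wx": 0,"wy": 0,"wz": 0,"jaw": -1},{"x": -0.9,"y": 0,"z": -1.2,"wx": 0,"wy": 0,"wz": 0,"jaw": -1},{"x": -0.9,"y": 0,"z": -1.2,"wx": 0,"wy": 0,"wz": 0,"jaw": -1}]'

```text
clock: 12.05
eef_pos: [512.8, 83.2, 73.9]
tcp_rot: [[-0.586, 0.189, -0.788], [0.112, 0.982, 0.152], [0.803, 0.0, -0.596]]
ft_force: [-13.5, 2.0, 3.7]
width: 11.6
grasp_force: 60.0
```

Emit:
carry_out --targets '[{"x": 1.8,"y": 0,"z": 2.4,"wx": 0,"wy": 0,"wz": 0,"jaw": -1},{"x": 13.8,"y": 0,"z": -6.7,"wx": 0,"wy": 0,"wz": 0,"jaw": -1},{"x": 3,"y": 0,"z": -21,"wx": 0,"wy": 0,"wz": 0,"jaw": -1},{"x": 3,"y": 0,"z": -21,"wx": 0,"wy": 0,"wz": 0,"jaw": -1},{"x": 3,"y": 0,"z": -21,"wx": 0,"wy": 0,"wz": 0,"jaw": -1}]'

```text
clock: 12.68
eef_pos: [530.7, 79.5, 88.1]
tcp_rot: [[-0.595, 0.19, -0.781], [0.115, 0.982, 0.151], [0.795, 0.001, -0.606]]
ft_force: [-0.8, 0.9, -2.1]
width: 11.4
grasp_force: 60.0
```

```bash
cat >> s.py <<'E'
G=o["eef_pos"]-5*R[:,2];d=G-np.array([536.1,80,0]);print("u",(d@[.982,-.19,0]).round(2),"n",(d@[.19,.982,0]).round(2),"Gz",G[2].round(2),"Fu",(o["ft_force"]@[.982,-.19,0]).round(1),"Fn",(o["ft_force"]@[.19,.982,0]).round(1))
print("u tool",(R.T@[.982,-.19,0]).round(3),"up",(R.T@[0,0,1]).round(3))
E
python3 s.py
```

```text
12.675 eef [530.7  79.5  88.1] F [-0.8  0.9 -2.1] T [-0.05 -0.78 -0.07] w 11.359108300449197 e 142.7
u -1.25 n -1.52 Gz 91.18 Fu -1.0 Fn 0.7
u tool [-0.606 -0.    -0.795] up [ 0.795  0.001 -0.606]
```

Emit:
carry_out --targets '[{"x": -4,"y": 0.5,"z": 2.4,"wx": 0,"wy": 0,"wz": 0,"jaw": -1},{"x": -7.5,"y": 0.5,"z": 5.1,"wx": 0,"wy": 0,"wz": 0,"jaw": -1},{"x": -7.5,"y": 0.5,"z": 5.1,"wx": 0,"wy": 0,"wz": 0,"jaw": -1}]'

```text
clock: 13.05
eef_pos: [531.0, 80.1, 79.3]
tcp_rot: [[-0.594, 0.19, -0.782], [0.114, 0.982, 0.151], [0.796, 0.001, -0.605]]
ft_force: [-1.2, -0.0, 1.7]
width: 11.6
grasp_force: 60.0
```

Emit:
carry_out --targets '[{"x": -0.8,"y": 0,"z": 0.6,"wx": 0,"wy": 0,"wz": 0,"jaw": -1},{"x": -1.6,"y": 0,"z": 1.2,"wx": 0,"wy": 0,"wz": 0,"jaw": -1},{"x": -1.6,"y": 0,"z": 1.2,"wx": 0,"wy": 0,"wz": 0,"jaw": -1}]'

```text
clock: 13.42
eef_pos: [531.0, 80.1, 78.7]
tcp_rot: [[-0.593, 0.189, -0.782], [0.114, 0.982, 0.151], [0.797, 0.001, -0.604]]
ft_force: [-3.7, 0.7, 9.1]
width: 11.2
grasp_force: 60.0
```

Emit:
carry_out --targets '[{"x": -0.8,"y": 0,"z": 0.6,"wx": 0,"wy": 0,"wz": 0,"jaw": -1},{"x": -1.6,"y": 0,"z": 1.2,"wx": 0,"wy": 0,"wz": 0,"jaw": -1},{"x": -1.6,"y": 0,"z": 1.2,"wx": 0,"wy": 0,"wz": 0,"jaw": -1}]'

```text
clock: 13.8
eef_pos: [531.0, 80.3, 78.3]
tcp_rot: [[-0.592, 0.189, -0.783], [0.113, 0.982, 0.152], [0.798, 0.001, -0.603]]
ft_force: [-4.0, 1.8, 15.3]
width: 11.2
grasp_force: 60.0
```

```bash
python3 s.py
```

```text
13.8 eef [531.   80.3  78.3] F [-4.   1.8 15.3] T [ 0.28  1.38 -0.15] w 11.179906169304285 e 142.9
u -1.08 n -0.71 Gz 81.28 Fu -4.3 Fn 1.0
u tool [-0.603 -0.001 -0.798] up [ 0.798  0.001 -0.603]
```

Emit:
carry_out --targets '[{"x": 0.8,"y": 0,"z": -0.6,"wx": 0,"wy": 0,"wz": 0,"jaw": -1},{"x": 0.8,"y": -1,"z": -0.6,"wx": 0,"wy": 0,"wz": 0,"jaw": -1},{"x": 0.8,"y": -1,"z": -0.6,"wx": 0,"wy": 0,"wz": 0,"jaw": -1}]'

```text
clock: 14.18
eef_pos: [530.9, 79.7, 78.5]
tcp_rot: [[-0.593, 0.189, -0.783], [0.113, 0.982, 0.152], [0.797, 0.002, -0.604]]
ft_force: [-3.6, 2.9, 11.9]
width: 11.0
grasp_force: 60.0
```

Emit:
carry_out --targets '[{"x": 0,"y": -1,"z": 0,"wx": 0,"wy": 0,"wz": 0,"jaw": -1},{"x": 0,"y": -1,"z": 0,"wx": 0,"wy": 0,"wz": 0,"jaw": -1}]'

```text
clock: 14.42
eef_pos: [530.7, 79.1, 78.5]
tcp_rot: [[-0.593, 0.189, -0.782], [0.112, 0.982, 0.153], [0.797, 0.003, -0.604]]
ft_force: [-3.6, 4.4, 12.6]
width: 11.3
grasp_force: 60.0
```

Emit:
carry_out --targets '[{"x": 0,"y": -1,"z": 0,"wx": 0,"wy": 0,"wz": 0,"jaw": -1},{"x": 0,"y": -1,"z": 0,"wx": 0,"wy": 0,"wz": 0,"jaw": -1}]'

```text
clock: 14.68
eef_pos: [530.6, 78.6, 78.6]
tcp_rot: [[-0.594, 0.189, -0.782], [0.111, 0.982, 0.153], [0.797, 0.004, -0.604]]
ft_force: [-2.7, 5.8, 12.6]
width: 11.3
grasp_force: 60.1
```

Emit:
carry_out --targets '[{"x": 0,"y": -1,"z": 0,"wx": 0,"wy": 0,"wz": 0,"jaw": -1},{"x": 0,"y": -1,"z": 0,"wx": 0,"wy": 0,"wz": 0,"jaw": -1}]'

```text
clock: 14.92
eef_pos: [530.5, 78.0, 78.6]
tcp_rot: [[-0.594, 0.189, -0.782], [0.11, 0.982, 0.154], [0.797, 0.005, -0.604]]
ft_force: [-3.4, 7.9, 11.8]
width: 11.5
grasp_force: 60.1
```

```bash
python3 s.py
```

```text
14.925 eef [530.5  78.   78.6] F [-3.4  7.9 11.8] T [ 1.15  0.87 -0.63] w 11.497708747684825 e 142.9
u -1.14 n -3.04 Gz 81.64 Fu -4.9 Fn 7.1
u tool [-0.604 -0.001 -0.797] up [ 0.797  0.005 -0.604]
```

Emit:
carry_out --targets '[{"x": 0,"y": 3.5,"z": 0,"wx": 0,"wy": 0,"wz": 0,"jaw": -1},{"x": 0,"y": 4,"z": 0,"wx": 0,"wy": 0,"wz": 0,"jaw": -1},{"x": 0,"y": 4,"z": 0,"wx": 0,"wy": 0,"wz": 0,"jaw": -1}]'

```text
clock: 15.3
eef_pos: [531.0, 80.2, 78.4]
tcp_rot: [[-0.593, 0.189, -0.783], [0.114, 0.982, 0.151], [0.797, 0.001, -0.604]]
ft_force: [-4.2, 1.7, 12.4]
width: 11.8
grasp_force: 60.0
```

Emit:
carry_out --targets '[{"x": 0.6,"y": 0,"z": 0.8,"wx": 0,"wy": 0,"wz": 0,"jaw": -1},{"x": 0.6,"y": 0,"z": 0.8,"wx": 0,"wy": 0,"wz": 0,"jaw": -1}]'

```text
clock: 15.55
eef_pos: [530.7, 80.2, 78.3]
tcp_rot: [[-0.595, 0.19, -0.781], [0.114, 0.982, 0.151], [0.796, 0.001, -0.606]]
ft_force: [-1.6, 0.2, 10.6]
width: 11.1
grasp_force: 60.0
```

Emit:
carry_out --targets '[{"x": 0.6,"y": 0,"z": 0.8,"wx": 0,"wy": 0,"wz": 0,"jaw": -1},{"x": 0.6,"y": 0,"z": 0.8,"wx": 0,"wy": 0,"wz": 0,"jaw": -1}]'

```text
clock: 15.8
eef_pos: [530.4, 80.2, 78.2]
tcp_rot: [[-0.597, 0.19, -0.78], [0.114, 0.982, 0.151], [0.794, 0.001, -0.608]]
ft_force: [1.8, 0.5, 11.0]
width: 11.1
grasp_force: 60.0
```

Emit:
carry_out --targets '[{"x": 0,"y": 1,"z": 0,"wx": 0,"wy": 0,"wz": 0,"jaw": -1},{"x": 0,"y": 1,"z": 0,"wx": 0,"wy": 0,"wz": 0,"jaw": -1}]'

```text
clock: 16.05
eef_pos: [530.5, 80.7, 78.1]
tcp_rot: [[-0.596, 0.19, -0.78], [0.115, 0.982, 0.151], [0.794, -0.0, -0.607]]
ft_force: [1.1, -1.4, 9.6]
width: 11.6
grasp_force: 60.0
```

```bash
python3 s.py
```

```text
16.05 eef [530.5  80.7  78.1] F [ 1.1 -1.4  9.6] T [-0.15  0.2   0.13] w 11.602615073248824 e 142.6
u -1.63 n -0.32 Gz 81.14 Fu 1.3 Fn -1.2
u tool [-0.608 -0.    -0.795] up [ 0.794 -0.    -0.607]
```

Emit:
carry_out --targets '[{"x": 0,"y": -1.6,"z": 0,"wx": 0.028,"wy": 0,"wz": -0.021,"jaw": -1},{"x": -0.4,"y": -3.1,"z": 0.3,"wx": 0.055,"wy": 0,"wz": -0.042,"jaw": -1},{"x": -0.8,"y": -3.1,"z": 0.6,"wx": 0.055,"wy": 0,"wz": -0.042,"jaw": -1}]'

```text
clock: 16.42
eef_pos: [529.7, 77.7, 77.8]
tcp_rot: [[-0.602, 0.121, -0.79], [0.074, 0.993, 0.095], [0.795, -0.001, -0.606]]
ft_force: [0.0, -1.6, 14.2]
width: 11.4
grasp_force: 60.0
```

```bash
python3 s.py
```

```text
16.425 eef [529.7  77.7  77.8] F [ 0.  -1.6 14.2] T [-0.16  0.81  0.18] w 11.417808121338918 e 142.7
u -1.92 n -3.16 Gz 80.86 Fu 0.4 Fn -1.6
u tool [-0.605 -0.07  -0.794] up [ 0.795 -0.001 -0.606]
```

Emit:
carry_out --targets '[{"x": 0,"y": 1.6,"z": 0,"wx": -0.028,"wy": 0,"wz": 0.021,"jaw": -1},{"x": 0,"y": 3.1,"z": 0,"wx": -0.055,"wy": 0,"wz": 0.042,"jaw": -1},{"x": 0,"y": 4.7,"z": 0,"wx": -0.083,"wy": 0,"wz": 0.063,"jaw": -1},{"x": 0,"y": 6.2,"z": 0,"wx": -0.11,"wy": 0,"wz": 0.084,"jaw": -1},{"x": 0,"y": 6.2,"z": 0,"wx": -0.11,"wy": 0,"wz": 0.084,"jaw": -1}]'

```text
clock: 17.05
eef_pos: [531.1, 84.4, 77.4]
tcp_rot: [[-0.588, 0.258, -0.767], [0.155, 0.966, 0.206], [0.794, 0.003, -0.608]]
ft_force: [0.5, 3.3, 7.8]
width: 11.8
grasp_force: 60.0
```

```bash
python3 s.py
```

```text
17.05 eef [531.1  84.4  77.4] F [0.5 3.3 7.8] T [ 0.48 -0.1  -0.3 ] w 11.815676215563311 e 142.6
u -1.81 n 3.06 Gz 80.43 Fu -0.2 Fn 3.3
u tool [-0.607  0.07  -0.792] up [ 0.794  0.003 -0.608]
```

Emit:
carry_out --targets '[{"x": -0.8,"y": 0,"z": 0.6,"wx": 0,"wy": 0,"wz": 0,"jaw": -1},{"x": -1.6,"y": -0.5,"z": 1.2,"wx": 0,"wy": 0,"wz": 0,"jaw": -1},{"x": -1.6,"y": -0.5,"z": 1.2,"wx": 0,"wy": 0,"wz": 0,"jaw": -1}]'

```text
clock: 17.42
eef_pos: [530.4, 84.6, 72.6]
tcp_rot: [[-0.588, 0.257, -0.767], [0.154, 0.966, 0.206], [0.794, 0.003, -0.608]]
ft_force: [3.7, 3.7, 2.7]
width: 11.4
grasp_force: 60.0
```

```bash
python3 s.py
```

```text
17.425 eef [530.4  84.6  72.6] F [3.7 3.7 2.7] T [ 0.54 -1.11 -0.42] w 11.436290755349301 e 142.6
u -2.52 n 3.19 Gz 75.61 Fu 2.9 Fn 4.3
u tool [-0.607  0.069 -0.792] up [ 0.794  0.003 -0.608]
```

Emit:
carry_out --targets '[{"x": -0.3,"y": -1,"z": -0.4,"wx": 0,"wy": 0,"wz": 0,"jaw": -1},{"x": -1.9,"y": -1,"z": 0.8,"wx": 0,"wy": 0,"wz": 0,"jaw": -1},{"x": -3.5,"y": -1,"z": 2,"wx": 0,"wy": 0,"wz": 0,"jaw": -1},{"x": -3.5,"y": -1,"z": 2,"wx": 0,"wy": 0,"wz": 0,"jaw": -1}]'

```text
clock: 17.92
eef_pos: [530.5, 84.2, 68.8]
tcp_rot: [[-0.588, 0.257, -0.767], [0.153, 0.966, 0.207], [0.795, 0.004, -0.607]]
ft_force: [4.1, 6.2, 2.2]
width: 11.4
grasp_force: 60.1
```

```bash
python3 s.py
```

```text
17.925 eef [530.5  84.2  68.8] F [4.1 6.2 2.2] T [ 0.82 -0.91 -0.64] w 11.379336197434354 e 142.6
u -2.3 n 2.79 Gz 71.81 Fu 2.9 Fn 6.9
u tool [-0.606  0.069 -0.793] up [ 0.795  0.004 -0.607]
```

Emit:
carry_out --targets '[{"x": -0.3,"y": 2,"z": -0.4,"wx": 0,"wy": 0,"wz": 0,"jaw": -1},{"x": -1.9,"y": 2,"z": 0.8,"wx": 0,"wy": 0,"wz": 0,"jaw": -1},{"x": -3.5,"y": 2,"z": 2,"wx": 0,"wy": 0,"wz": 0,"jaw": -1},{"x": -3.5,"y": 2,"z": 2,"wx": 0,"wy": 0,"wz": 0,"jaw": -1}]'

```text
clock: 18.42
eef_pos: [530.9, 84.9, 65.9]
tcp_rot: [[-0.585, 0.257, -0.769], [0.154, 0.966, 0.206], [0.796, 0.002, -0.605]]
ft_force: [0.5, 4.1, 6.8]
width: 11.3
grasp_force: 60.0
```

```bash
python3 s.py
```

```text
18.425 eef [530.9  84.9  65.9] F [0.5 4.1 6.8] T [ 0.66  0.04 -0.28] w 11.314695986299292 e 142.8
u -2.09 n 3.52 Gz 68.94 Fu -0.3 Fn 4.2
u tool [-0.604  0.069 -0.795] up [ 0.796  0.002 -0.605]
```

Emit:
carry_out --targets '[{"x": 0,"y": 1.5,"z": 0,"wx": 0,"wy": 0,"wz": 0,"jaw": -1},{"x": -0.8,"y": 1.5,"z": 0.6,"wx": 0,"wy": 0,"wz": 0,"jaw": -1},{"x": -1.6,"y": 1.5,"z": 1.2,"wx": 0,"wy": 0,"wz": 0,"jaw": -1},{"x": -1.6,"y": 1.5,"z": 1.2,"wx": 0,"wy": 0,"wz": 0,"jaw": -1}]'

```text
clock: 18.92
eef_pos: [531.0, 85.6, 65.7]
tcp_rot: [[-0.583, 0.257, -0.771], [0.155, 0.966, 0.205], [0.798, -0.0, -0.603]]
ft_force: [-2.2, 0.6, 15.2]
width: 11.4
grasp_force: 60.0
```

```bash
python3 s.py
```

```text
18.925 eef [531.   85.6  65.7] F [-2.2  0.6 15.2] T [0.48 1.09 0.09] w 11.369984201076514 e 142.9
u -2.09 n 4.21 Gz 68.69 Fu -2.2 Fn 0.2
u tool [-0.602  0.069 -0.796] up [ 0.798 -0.    -0.603]
```

The key dropped into the socket, then stopped firmly after 13.6 mm of travel, so it's seated. I'll ease the pressure, release it and withdraw.

Emit:
carry_out --targets '[{"x": 1.2,"y": 0,"z": -0.9,"wx": 0,"wy": 0,"wz": 0,"jaw": -1},{"x": 1.2,"y": 0,"z": -0.9,"wx": 0,"wy": 0,"wz": 0,"jaw": -0.1},{"x": 1.2,"y": 0,"z": -0.9,"wx": 0,"wy": 0,"wz": 0,"jaw": -0.1},{"x": 1.2,"y": 0,"z": -0.9,"wx": 0,"wy": 0,"wz": 0,"jaw": -0.1},{"x": 1.2,"y": 0,"z": -0.9,"wx": 0,"wy": 0,"wz": 0,"jaw": -0.1}]'

```text
clock: 19.55
eef_pos: [531.0, 86.0, 63.9]
tcp_rot: [[-0.585, 0.257, -0.769], [0.156, 0.966, 0.205], [0.796, 0.0, -0.605]]
ft_force: [-0.9, -0.0, -0.3]
width: 41.3
grasp_force: 0.0
```

Emit:
carry_out --targets '[{"x": 0,"y": 0,"z": -30,"wx": 0,"wy": 0,"wz": 0,"jaw": -0.1},{"x": 0,"y": 0,"z": -70,"wx": 0,"wy": 0,"wz": 0,"jaw": -0.1},{"x": 0,"y": 0,"z": -110,"wx": 0,"wy": -0.1,"wz": 0,"jaw": -0.1},{"x": 0,"y": 0,"z": -110,"wx": 0,"wy": -0.28,"wz": 0,"jaw": -0.1},{"x": 0,"y": 0,"z": -110,"wx": 0,"wy": -0.46,"wz": 0,"jaw": -0.1}]'

```text
clock: 20.18
eef_pos: [617.2, 62.9, 131.1]
tcp_rot: [[-0.869, 0.258, -0.422], [0.231, 0.966, 0.113], [0.437, 0.001, -0.899]]
ft_force: [-0.5, 0.4, 0.6]
width: 41.0
grasp_force: 0.0
```

```bash
python3 s.py; python3 - <<'E'
from h import *
goal(90,-.26,[465.3,103.1,120]);goal(90,-.26,[465.3,103.1,64])
E
```

```text
20.175 eef [617.2  62.9 131.1] F [-0.5  0.4  0.6] T [ 0.03 -0.33 -0.  ] w 41.02512126453695 e 115.9
u 85.1 n -1.52 Gz 135.55 Fu -0.6 Fn 0.3
u tool [-0.897  0.069 -0.436] up [ 0.437  0.001 -0.899]
shift [134.3  -0.3  83.1] rotvec [ 0.001 -0.452 -0.   ]
shift [109.8  -0.4 133.5] rotvec [ 0.001 -0.452 -0.   ]
```

Emit:
carry_out --targets '[{"x": 45,"y": 0,"z": 28,"wx": 0,"wy": -0.15,"wz": 0,"jaw": -0.1},{"x": 90,"y": 0,"z": 56,"wx": 0,"wy": -0.3,"wz": 0,"jaw": -0.1},{"x": 134,"y": 0,"z": 83,"wx": 0,"wy": -0.452,"wz": 0,"jaw": -0.1},{"x": 134,"y": 0,"z": 83,"wx": 0,"wy": -0.452,"wz": 0,"jaw": -0.1}]'

```text
clock: 20.68
eef_pos: [452.5, 105.6, 110.8]
tcp_rot: [[-0.967, 0.255, -0.02], [0.255, 0.967, 0.003], [0.02, -0.002, -1.0]]
ft_force: [0.5, -0.1, 1.0]
width: 41.2
grasp_force: 0.0
```

```bash
python3 s.py; python3 - <<'E'
from h import *
goal(90,-.26,[465.3,103.1,64])
c=cam("scene"); g=c["image"]
A=cv2.resize(g[240:330,270:360],None,fx=6,fy=6,interpolation=cv2.INTER_LANCZOS4).astype(float); T=cam("top")
B=cv2.resize(T["image"][230:320,255:305],None,fx=5,fy=6,interpolation=cv2.INTER_LANCZOS4).astype(float)
cv2.imwrite("pics/j.png",np.clip(np.hstack([A,B])*1.6,0,255).astype(np.uint8)[:,:,::-1])
ax=np.array([576.4,73.5,71]);u=np.array([.966,-.257,0])
f=lambda P:((proj(c,P)+.45-[270,240])*6).round(0)
for z in(71,66,61): print("lt",z,f(np.append((ax-144*u)[:2],z)))
E
```

```text
20.675 eef [452.5 105.6 110.8] F [ 0.5 -0.1  1. ] T [-0.   -0.12  0.01] w 41.15937432279711 e 91.1
u -86.85 n 9.28 Gz 115.84 Fu 0.5 Fn -0.0
u tool [-0.998  0.066 -0.02 ] up [ 0.02  -0.002 -1.   ]
shift [-14.    0.9  51.6] rotvec [-0.002 -0.02   0.003]
lt 71 [367. 491.]
lt 66 [367. 503.]
lt 61 [367. 515.]
```

View pics/j.png

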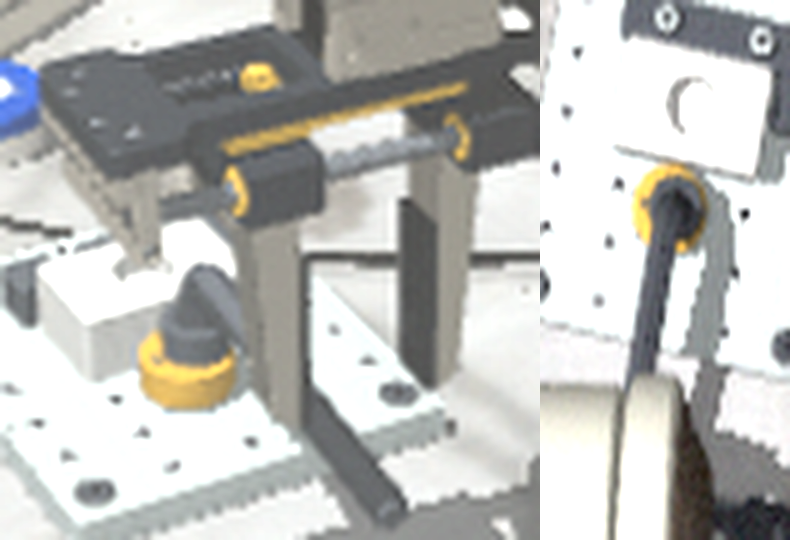

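The image shows the key seated, with its long arm toward the robot, its end at (388,510) in the crop, and the nest and clamp clear. I'll let the arm settle before lowering.

Emit:
carry_out --targets '[{"x": 0,"y": -2,"z": 0,"wx": 0,"wy": 0,"wz": 0,"jaw": -0.1},{"x": 0,"y": -3,"z": 0,"wx": 0,"wy": 0,"wz": 0,"jaw": -0.1}]'

```text
clock: 21.02
eef_pos: [466.3, 100.2, 117.2]
tcp_rot: [[-0.966, 0.258, -0.005], [0.258, 0.966, 0.002], [0.006, 0.001, -1.0]]
ft_force: [0.1, 0.2, -0.1]
width: 41.4
grasp_force: 0.0
```

```bash
python3 s.py; python3 - <<'E'
from h import *
goal(90,-.26,[464,99,64])
E
```

```text
21.025 eef [466.3 100.2 117.2] F [ 0.1  0.2 -0.1] T [ 0.03 -0.11 -0.05] w 41.444267599624 e 90.3
u -72.36 n 6.59 Gz 122.21 Fu 0.0 Fn 0.2
u tool [-0.998  0.07  -0.006] up [ 0.006  0.001 -1.   ]
shift [ 1.6 -1.8 58.2] rotvec [ 0.001 -0.006 -0.001]
```

Emit:
carry_out --targets '[{"x": 1,"y": -2,"z": 20,"wx": 0,"wy": 0,"wz": 0,"jaw": -0.1},{"x": 2,"y": -2,"z": 40,"wx": 0,"wy": 0,"wz": 0,"jaw": -0.1},{"x": 2,"y": -2,"z": 57,"wx": 0,"wy": 0,"wz": 0,"jaw": -0.1},{"x": 2,"y": -2,"z": 57,"wx": 0,"wy": 0,"wz": 0,"jaw": -0.1}]'

```text
clock: 21.52
eef_pos: [460.9, 99.3, 58.1]
tcp_rot: [[-0.966, 0.258, -0.01], [0.258, 0.966, 0.003], [0.011, 0.0, -1.0]]
ft_force: [-0.3, 0.2, -0.1]
width: 41.5
grasp_force: 0.0
```

Emit:
carry_out --targets '[{"x": 0,"y": 4,"z": 0,"wx": 0,"wy": 0,"wz": 0,"jaw": -0.1},{"x": 0,"y": 8,"z": 0,"wx": 0,"wy": 0,"wz": 0,"jaw": -0.1},{"x": 0,"y": 11,"z": 0,"wx": 0,"wy": 0,"wz": 0,"jaw": -0.1},{"x": 0,"y": 14,"z": 0,"wx": 0,"wy": 0,"wz": 0,"jaw": -0.1}]'

```text
clock: 22.02
eef_pos: [464.4, 113.4, 59.4]
tcp_rot: [[-0.966, 0.257, -0.007], [0.257, 0.966, 0.002], [0.007, 0.0, -1.0]]
ft_force: [1.2, -1.2, 0.3]
width: 41.3
grasp_force: 0.4
```

```bash
cat > p.py <<'E'
from h import *
o=robot.get_obs();R=o["tcp_rot"];p=o["eef_pos"];A=np.array([576.4,73.5])
r=p[:2]-A;L=np.hypot(*r);a=np.arctan2(-r[1],-r[0]); t=np.array([r[1],-r[0]])/L  # clockwise tangent
F=o["ft_force"][:2]
print("clk",o["clock"],"eef",p.round(1),"r",L.round(1),"ang",a.round(3),"tool yaw",np.arctan2(-R[0,1],R[1,1]).round(3),"F",o["ft_force"].round(1),"Ftan",(F@t).round(2),"torque est (lever)",(-F@t*L/1000).round(3),"MomZ",((r[0]*-F[1]-r[1]*-F[0])/1000).round(3),"w",round(o["width"],1))
E
python3 p.py
```

```text
clk 22.025 eef [464.4 113.4  59.4] r 118.9 ang -0.342 tool yaw -0.26 F [ 1.2 -1.2  0.3] Ftan -0.71 torque est (lever) 0.084 MomZ -0.084 w 41.3
```

Emit:
carry_out --targets '[{"x": -0.4,"y": 3.6,"z": 0,"wx": 0,"wy": 0,"wz": 0.03,"jaw": -0.1},{"x": -0.8,"y": 7.1,"z": 0,"wx": 0,"wy": 0,"wz": 0.06,"jaw": -0.1},{"x": -1.4,"y": 10.7,"z": 0,"wx": 0,"wy": 0,"wz": 0.09,"jaw": -0.1},{"x": -2,"y": 14.2,"z": 0,"wx": 0,"wy": 0,"wz": 0.12,"jaw": -0.1}]'

```text
clock: 22.52
eef_pos: [469.9, 126.4, 59.1]
tcp_rot: [[-0.928, 0.373, -0.007], [0.373, 0.928, 0.002], [0.008, -0.001, -1.0]]
ft_force: [0.5, -2.6, 0.8]
width: 41.6
grasp_force: 1.5
```

```bash
python3 p.py
```

```text
clk 22.525 eef [469.9 126.4  59.1] r 118.9 ang -0.461 tool yaw -0.382 F [ 0.5 -2.6  0.8] Ftan -2.13 torque est (lever) 0.253 MomZ -0.253 w 41.6
```

Emit:
carry_out --targets '[{"x": -0.4,"y": 3.6,"z": 0,"wx": 0,"wy": 0,"wz": 0.03,"jaw": -0.1},{"x": -0.8,"y": 7.1,"z": 0,"wx": 0,"wy": 0,"wz": 0.06,"jaw": -0.1},{"x": -1.4,"y": 10.7,"z": 0,"wx": 0,"wy": 0,"wz": 0.09,"jaw": -0.1}]'

```text
clock: 22.9
eef_pos: [475.1, 136.0, 59.0]
tcp_rot: [[-0.891, 0.455, -0.008], [0.455, 0.891, 0.002], [0.008, -0.001, -1.0]]
ft_force: [0.7, -4.1, -0.1]
width: 41.3
grasp_force: 1.5
```

```bash
python3 p.py
```

```text
clk 22.9 eef [475.1 136.   59. ] r 119.0 ang -0.553 tool yaw -0.472 F [ 0.7 -4.1 -0.1] Ftan -3.09 torque est (lever) 0.367 MomZ -0.367 w 41.3
```

```bash
cat >> p.py <<'E'
y=R[:2,1];X=r@R[:2,0];print("Fn",(F@y).round(2),"X",X.round(1),"y",(r@y).round(1),"TORQUE",(-F@y*X/1000).round(3))
E
```

Emit:
carry_out --targets '[{"x": -0.4,"y": 3.6,"z": 0,"wx": 0,"wy": 0,"wz": 0.03,"jaw": -0.1},{"x": -0.8,"y": 7.1,"z": 0,"wx": 0,"wy": 0,"wz": 0.06,"jaw": -0.1}]'

```text
clock: 23.15
eef_pos: [478.9, 142.0, 59.0]
tcp_rot: [[-0.862, 0.507, -0.008], [0.507, 0.862, 0.003], [0.008, -0.002, -1.0]]
ft_force: [1.1, -3.4, 0.2]
width: 41.5
grasp_force: 1.5
```

```bash
python3 p.py
```

```text
clk 23.15 eef [478.9 142.   59. ] r 119.1 ang -0.613 tool yaw -0.532 F [ 1.1 -3.4  0.2] Ftan -2.13 torque est (lever) 0.254 MomZ -0.254 w 41.5
Fn -2.36 X 118.7 y 9.6 TORQUE 0.28
```

Emit:
carry_out --targets '[{"x": -0.4,"y": 3.6,"z": 0,"wx": 0,"wy": 0,"wz": 0.03,"jaw": -0.1},{"x": -0.8,"y": 7.1,"z": 0,"wx": 0,"wy": 0,"wz": 0.06,"jaw": -0.1}]'

```text
clock: 23.4
eef_pos: [483.1, 147.7, 58.9]
tcp_rot: [[-0.83, 0.558, -0.008], [0.558, 0.83, 0.002], [0.008, -0.002, -1.0]]
ft_force: [-0.4, -3.6, 1.3]
width: 41.1
grasp_force: 1.6
```

```bash
python3 p.py
```

```text
clk 23.4 eef [483.1 147.7  58.9] r 119.2 ang -0.672 tool yaw -0.592 F [-0.4 -3.6  1.3] Ftan -3.04 torque est (lever) 0.363 MomZ -0.363 w 41.1
Fn -3.19 X 118.8 y 9.5 TORQUE 0.379
```

Emit:
carry_out --targets '[{"x": -0.4,"y": 3.6,"z": 0,"wx": 0,"wy": 0,"wz": 0.03,"jaw": -0.1},{"x": -0.8,"y": 7.1,"z": 0,"wx": 0,"wy": 0,"wz": 0.06,"jaw": -0.1},{"x": -0.8,"y": 7.1,"z": 0,"wx": 0,"wy": 0,"wz": 0.06,"jaw": -0.1}]'

```text
clock: 23.78
eef_pos: [487.7, 153.2, 58.9]
tcp_rot: [[-0.796, 0.605, -0.008], [0.605, 0.796, 0.003], [0.008, -0.003, -1.0]]
ft_force: [0.3, -3.6, 0.0]
width: 41.6
grasp_force: 1.4
```

```bash
python3 p.py
```

```text
clk 23.775 eef [487.7 153.2  58.9] r 119.2 ang -0.732 tool yaw -0.65 F [ 0.3 -3.6  0. ] Ftan -2.5 torque est (lever) 0.298 MomZ -0.298 w 41.6
Fn -2.71 X 118.8 y 9.8 TORQUE 0.322
```

Emit:
carry_out --targets '[{"x": -0.4,"y": 3.6,"z": 0,"wx": 0,"wy": 0,"wz": 0.03,"jaw": -0.1},{"x": -0.8,"y": 7.1,"z": 0,"wx": 0,"wy": 0,"wz": 0.06,"jaw": -0.1},{"x": -0.8,"y": 7.1,"z": 0,"wx": 0,"wy": 0,"wz": 0.06,"jaw": -0.1}]'

```text
clock: 24.15
eef_pos: [492.7, 158.4, 58.9]
tcp_rot: [[-0.758, 0.652, -0.008], [0.652, 0.758, 0.003], [0.008, -0.003, -1.0]]
ft_force: [-0.9, -3.1, 0.5]
width: 41.2
grasp_force: 1.4
```

```bash
python3 p.py
```

```text
clk 24.15 eef [492.7 158.4  58.9] r 119.3 ang -0.792 tool yaw -0.71 F [-0.9 -3.1  0.5] Ftan -2.79 torque est (lever) 0.333 MomZ -0.333 w 41.2
Fn -2.91 X 118.9 y 9.8 TORQUE 0.346
```

Emit:
carry_out --targets '[{"x": -0.4,"y": 3.6,"z": 0,"wx": 0,"wy": 0,"wz": 0.03,"jaw": -0.1},{"x": -0.8,"y": 7.1,"z": 0,"wx": 0,"wy": 0,"wz": 0.06,"jaw": -0.1},{"x": -0.8,"y": 7.1,"z": 0,"wx": 0,"wy": 0,"wz": 0.06,"jaw": -0.1}]'

```text
clock: 24.52
eef_pos: [497.8, 163.2, 58.8]
tcp_rot: [[-0.718, 0.696, -0.008], [0.696, 0.718, 0.003], [0.008, -0.004, -1.0]]
ft_force: [-2.6, -3.4, 0.6]
width: 41.3
grasp_force: 1.9
```

```bash
python3 p.py
```

```text
clk 24.525 eef [497.8 163.2  58.8] r 119.3 ang -0.851 tool yaw -0.77 F [-2.6 -3.4  0.6] Ftan -4.21 torque est (lever) 0.502 MomZ -0.502 w 41.3
Fn -4.27 X 118.9 y 9.6 TORQUE 0.507
```

Emit:
carry_out --targets '[{"x": -0.4,"y": 3.6,"z": 0,"wx": 0,"wy": 0,"wz": 0.03,"jaw": -0.1},{"x": -0.8,"y": 7.1,"z": 0,"wx": 0,"wy": 0,"wz": 0.06,"jaw": -0.1},{"x": -0.8,"y": 7.1,"z": 0,"wx": 0,"wy": 0,"wz": 0.06,"jaw": -0.1}]'

```text
clock: 24.9
eef_pos: [503.1, 167.7, 58.7]
tcp_rot: [[-0.675, 0.738, -0.009], [0.738, 0.675, 0.002], [0.008, -0.005, -1.0]]
ft_force: [-3.5, -4.0, 1.4]
width: 41.5
grasp_force: 2.5
```

```bash
python3 p.py
```

```text
clk 24.9 eef [503.1 167.7  58.7] r 119.3 ang -0.909 tool yaw -0.83 F [-3.5 -4.   1.4] Ftan -5.23 torque est (lever) 0.624 MomZ -0.624 w 41.5
Fn -5.29 X 118.9 y 9.4 TORQUE 0.629
```

Torque is climbing, so the disc is bearing on the nest. I'll carry on in smaller steps.

Emit:
carry_out --targets '[{"x": -0.4,"y": 3.6,"z": 0,"wx": 0,"wy": 0,"wz": 0.03,"jaw": -0.1},{"x": -0.8,"y": 7.1,"z": 0,"wx": 0,"wy": 0,"wz": 0.06,"jaw": -0.1},{"x": -0.8,"y": 7.1,"z": 0,"wx": 0,"wy": 0,"wz": 0.06,"jaw": -0.1}]'

```text
clock: 25.28
eef_pos: [508.3, 171.6, 58.3]
tcp_rot: [[-0.629, 0.777, -0.01], [0.777, 0.629, 0.002], [0.008, -0.007, -1.0]]
ft_force: [-4.7, -4.7, 1.9]
width: 41.4
grasp_force: 3.2
```

```bash
python3 p.py
```

```text
clk 25.275 eef [508.3 171.6  58.3] r 119.4 ang -0.964 tool yaw -0.89 F [-4.7 -4.7  1.9] Ftan -6.54 torque est (lever) 0.781 MomZ -0.781 w 41.4
Fn -6.61 X 119.1 y 8.8 TORQUE 0.787
```

Emit:
carry_out --targets '[{"x": -0.4,"y": 3.6,"z": 0,"wx": 0,"wy": 0,"wz": 0.03,"jaw": -0.1},{"x": -0.4,"y": 3.6,"z": 0,"wx": 0,"wy": 0,"wz": 0.03,"jaw": -0.1}]'

```text
clock: 25.52
eef_pos: [511.0, 173.5, 58.2]
tcp_rot: [[-0.606, 0.796, -0.011], [0.796, 0.606, 0.002], [0.008, -0.008, -1.0]]
ft_force: [-4.1, -5.2, 0.9]
width: 41.3
grasp_force: 3.5
```

```bash
python3 p.py
```

```text
clk 25.525 eef [511.  173.5  58.2] r 119.5 ang -0.992 tool yaw -0.92 F [-4.1 -5.2  0.9] Ftan -6.29 torque est (lever) 0.752 MomZ -0.752 w 41.3
Fn -6.43 X 119.2 y 8.5 TORQUE 0.766
```

Emit:
carry_out --targets '[{"x": -0.4,"y": 3.6,"z": 0,"wx": 0,"wy": 0,"wz": 0.03,"jaw": -0.1},{"x": -0.4,"y": 3.6,"z": 0,"wx": 0,"wy": 0,"wz": 0.03,"jaw": -0.1}]'

```text
clock: 25.78
eef_pos: [513.8, 175.3, 58.0]
tcp_rot: [[-0.581, 0.813, -0.012], [0.814, 0.582, 0.002], [0.008, -0.009, -1.0]]
ft_force: [-4.9, -4.8, 1.3]
width: 41.5
grasp_force: 3.8
```

```bash
cat > q.py <<'E'
from h import *
A=np.array([576.4,73.5]);V=[]
for i in range(10):
    o=robot.get_obs();R=o["tcp_rot"];r=o["eef_pos"][:2]-A
    V.append([-o["ft_force"][:2]@R[:2,1]*(r@R[:2,0])/1000,o["grasp_force"],np.arctan2(-r[1],-r[0])]); robot.read_camera("top")
V=np.array(V);print(V.mean(0).round(3),V.std(0).round(3),o["clock"])
E
python3 q.py
```

```text
[ 0.88   3.747 -1.019] [0.049 0.005 0.   ] 26.225
```

Emit:
carry_out --targets '[{"x": -0.4,"y": 3.6,"z": 0,"wx": 0,"wy": 0,"wz": 0.03,"jaw": -0.1},{"x": -0.6,"y": 5.4,"z": 0,"wx": 0,"wy": 0,"wz": 0.045,"jaw": -0.1}]'

```text
clock: 26.52
eef_pos: [517.9, 177.8, 57.7]
tcp_rot: [[-0.544, 0.839, -0.013], [0.839, 0.544, 0.001], [0.008, -0.01, -1.0]]
ft_force: [-6.4, -6.1, 1.5]
width: 41.4
grasp_force: 4.5
```

```bash
python3 q.py
```

```text
[ 1.038  4.383 -1.059] [0.037 0.04  0.   ] 26.975
```

Torque is steady at 1.04 N·m, in the middle of the firm band. I'll back off and lift clear.

Emit:
carry_out --targets '[{"x": 0,"y": -5,"z": 0,"wx": 0,"wy": 0,"wz": 0,"jaw": -0.1},{"x": 0,"y": -12,"z": 0,"wx": 0,"wy": 0,"wz": 0,"jaw": -0.1},{"x": 0,"y": -15,"z": 0,"wx": 0,"wy": 0,"wz": 0,"jaw": -0.1},{"x": 0,"y": -15,"z": 0,"wx": 0,"wy": 0,"wz": 0,"jaw": -0.1}]'

```text
clock: 27.52
eef_pos: [507.8, 170.3, 59.2]
tcp_rot: [[-0.544, 0.839, -0.007], [0.839, 0.544, 0.003], [0.006, -0.004, -1.0]]
ft_force: [-0.8, -1.6, -0.4]
width: 41.5
grasp_force: 0.9
```

```bash
python3 p.py
```

```text
clk 27.525 eef [507.8 170.3  59.2] r 118.6 ang -0.954 tool yaw -0.995 F [-0.8 -1.6 -0.4] Ftan -1.52 torque est (lever) 0.18 MomZ -0.18 w 41.5
Fn -1.48 X 118.5 y -4.9 TORQUE 0.176
```

Emit:
carry_out --targets '[{"x": 0,"y": -3,"z": 0,"wx": 0,"wy": 0,"wz": 0,"jaw": -0.1},{"x": 0,"y": -3,"z": 0,"wx": 0,"wy": 0,"wz": 0,"jaw": -0.1}]'

```text
clock: 27.78
eef_pos: [505.1, 168.6, 58.9]
tcp_rot: [[-0.544, 0.839, -0.007], [0.839, 0.544, 0.003], [0.007, -0.005, -1.0]]
ft_force: [-0.1, -0.8, 1.0]
width: 41.7
grasp_force: 0.4
```

```bash
python3 p.py
```

```text
clk 27.775 eef [505.1 168.6  58.9] r 118.9 ang -0.927 tool yaw -0.995 F [-0.1 -0.8  1. ] Ftan -0.56 torque est (lever) 0.066 MomZ -0.066 w 41.7
Fn -0.51 X 118.6 y -8.1 TORQUE 0.061
```

Emit:
carry_out --targets '[{"x": 0,"y": -3,"z": 0,"wx": 0,"wy": 0,"wz": 0,"jaw": -0.1},{"x": 0,"y": -3,"z": 0,"wx": 0,"wy": 0,"wz": 0,"jaw": -0.1}]'

```text
clock: 28.02
eef_pos: [502.4, 166.9, 58.9]
tcp_rot: [[-0.544, 0.839, -0.008], [0.839, 0.544, 0.003], [0.007, -0.005, -1.0]]
ft_force: [0.3, -0.1, 0.3]
width: 41.3
grasp_force: 0.2
```

```bash
python3 p.py
```

```text
clk 28.025 eef [502.4 166.9  58.9] r 119.2 ang -0.901 tool yaw -0.995 F [ 0.3 -0.1  0.3] Ftan 0.18 torque est (lever) -0.021 MomZ 0.021 w 41.3
Fn 0.2 X 118.6 y -11.3 TORQUE -0.024
```

Emit:
carry_out --targets '[{"x": 0,"y": -5,"z": 0,"wx": 0,"wy": 0,"wz": 0,"jaw": -0.1},{"x": 0,"y": -12,"z": 0,"wx": 0,"wy": 0,"wz": 0,"jaw": -0.1},{"x": 0,"y": -12,"z": 0,"wx": 0,"wy": 0,"wz": 0,"jaw": -0.1}]'

```text
clock: 28.4
eef_pos: [491.8, 160.1, 58.8]
tcp_rot: [[-0.544, 0.839, -0.008], [0.839, 0.544, 0.003], [0.007, -0.005, -1.0]]
ft_force: [-0.3, -0.6, 0.2]
width: 41.2
grasp_force: 0.0
```

```bash
python3 p.py
```

```text
clk 28.4 eef [491.8 160.1  58.8] r 121.0 ang -0.797 tool yaw -0.995 F [-0.3 -0.6  0.2] Ftan -0.61 torque est (lever) 0.074 MomZ -0.074 w 41.2
Fn -0.55 X 118.7 y -23.9 TORQUE 0.066
```

Emit:
carry_out --targets '[{"x": 0,"y": 0,"z": -40,"wx": 0,"wy": 0,"wz": 0,"jaw": -0.1},{"x": 0,"y": 0,"z": -70,"wx": 0,"wy": 0,"wz": 0,"jaw": -0.1},{"x": -50,"y": 10,"z": -70,"wx": 0,"wy": 0,"wz": 0,"jaw": -1},{"x": -99,"y": 20,"z": -70,"wx": 0,"wy": 0,"wz": 0,"jaw": -1},{"x": -99,"y": 20,"z": -60,"wx": 0,"wy": 0,"wz": 0,"jaw": -1}]' --force 10

```text
clock: 29.02
eef_pos: [566.3, 85.6, 119.2]
tcp_rot: [[-0.541, 0.841, -0.004], [0.841, 0.541, 0.002], [0.004, -0.002, -1.0]]
ft_force: [0.2, 0.9, -0.6]
width: 13.3
grasp_force: 0.0
```

Emit:
carry_out --targets '[{"x": 0,"y": 0,"z": 8,"wx": 0,"wy": 0,"wz": 0,"jaw": -1},{"x": 0,"y": 0,"z": 14,"wx": 0,"wy": 0,"wz": 0,"jaw": -1},{"x": 0,"y": 0,"z": 14,"wx": 0,"wy": 0,"wz": 0,"jaw": -1},{"x": 0,"y": 0,"z": 14,"wx": 0,"wy": 0,"wz": 0,"jaw": -1}]'

```text
clock: 29.52
eef_pos: [563.3, 88.5, 104.5]
tcp_rot: [[-0.545, 0.838, -0.007], [0.838, 0.545, 0.003], [0.006, -0.005, -1.0]]
ft_force: [0.3, 0.4, 0.1]
width: 0.6
grasp_force: 0.0
```

```bash
python3 s.py
```

```text
29.525 eef [563.3  88.5 104.5] F [0.3 0.4 0.1] T [ 0.02 -0.09 -0.01] w 0.6193868818395065 e 90.4
u 25.15 n 13.52 Gz 109.45 Fu 0.2 Fn 0.4
u tool [-0.695  0.72  -0.008] up [ 0.006 -0.005 -1.   ]
```

Next I'll press gently on the arm near the bend to check the seating depth. Contact should come at a TCP height of about 91 mm.

Emit:
carry_out --targets '[{"x": 0,"y": 0,"z": 5,"wx": 0,"wy": 0,"wz": 0,"jaw": -1},{"x": 0,"y": 0,"z": 10,"wx": 0,"wy": 0,"wz": 0,"jaw": -1},{"x": 0,"y": 0,"z": 10,"wx": 0,"wy": 0,"wz": 0,"jaw": -1}]'

```text
clock: 29.9
eef_pos: [562.8, 88.1, 93.5]
tcp_rot: [[-0.544, 0.839, -0.009], [0.839, 0.544, 0.003], [0.007, -0.006, -1.0]]
ft_force: [-0.5, -0.5, -0.5]
width: 0.5
grasp_force: 0.0
```

Emit:
carry_out --targets '[{"x": 0,"y": 0,"z": 2,"wx": 0,"wy": 0,"wz": 0,"jaw": -1},{"x": 0,"y": 0,"z": 2,"wx": 0,"wy": 0,"wz": 0,"jaw": -1}]'

```text
clock: 30.15
eef_pos: [563.3, 88.0, 92.1]
tcp_rot: [[-0.544, 0.839, -0.008], [0.839, 0.544, 0.003], [0.006, -0.005, -1.0]]
ft_force: [1.2, -0.6, -0.3]
width: 0.5
grasp_force: 0.0
```

Emit:
carry_out --targets '[{"x": 0,"y": 0,"z": 2,"wx": 0,"wy": 0,"wz": 0,"jaw": -1},{"x": 0,"y": 0,"z": 2,"wx": 0,"wy": 0,"wz": 0,"jaw": -1}]'

```text
clock: 30.4
eef_pos: [563.7, 88.1, 90.6]
tcp_rot: [[-0.544, 0.839, -0.007], [0.839, 0.544, 0.003], [0.006, -0.004, -1.0]]
ft_force: [-0.4, 0.4, 1.5]
width: 0.7
grasp_force: 1.2
```

```bash
python3 s.py
```

```text
30.4 eef [563.7  88.1  90.6] F [-0.4  0.4  1.5] T [ 0.04 -0.09 -0.03] w 0.6579203550423363 e 90.3
u 25.59 n 13.17 Gz 95.63 Fu -0.4 Fn 0.3
u tool [-0.694  0.72  -0.007] up [ 0.006 -0.004 -1.   ]
```

Emit:
carry_out --targets '[{"x": 0,"y": 0,"z": 2,"wx": 0,"wy": 0,"wz": 0,"jaw": -1},{"x": 0,"y": 0,"z": 2,"wx": 0,"wy": 0,"wz": 0,"jaw": -1}]'

```text
clock: 30.65
eef_pos: [564.2, 88.4, 90.0]
tcp_rot: [[-0.545, 0.839, -0.006], [0.839, 0.545, 0.003], [0.006, -0.003, -1.0]]
ft_force: [-4.3, 1.7, 11.3]
width: 0.3
grasp_force: 5.3
```

Emit:
carry_out --targets '[{"x": 0,"y": 0,"z": -20,"wx": 0,"wy": 0,"wz": 0,"jaw": -1},{"x": 0,"y": 0,"z": -70,"wx": 0,"wy": 0,"wz": 0,"jaw": -1},{"x": 0,"y": 0,"z": -130,"wx": 0,"wy": 0,"wz": 0,"jaw": -1},{"x": 60,"y": -20,"z": -150,"wx": 0,"wy": 0,"wz": 0,"jaw": -1},{"x": 120,"y": -40,"z": -150,"wx": 0,"wy": 0,"wz": 0,"jaw": -1}]'

```text
clock: 31.28
eef_pos: [469.4, 164.3, 241.3]
tcp_rot: [[-0.543, 0.84, -0.003], [0.84, 0.543, 0.003], [0.004, -0.001, -1.0]]
ft_force: [-0.4, 0.7, 0.3]
width: 0.5
grasp_force: 0.0
```

Emit:
carry_out --targets '[{"x": -20,"y": -40,"z": 0,"wx": 0,"wy": 0,"wz": 0,"jaw": -1},{"x": -40,"y": -90,"z": 0,"wx": 0,"wy": 0,"wz": 0,"jaw": -1},{"x": -40,"y": -90,"z": 0,"wx": 0,"wy": 0,"wz": 0,"jaw": -1}]'

```text
clock: 31.65
eef_pos: [413.9, 79.8, 238.8]
tcp_rot: [[-0.542, 0.84, -0.008], [0.84, 0.542, 0.002], [0.006, -0.006, -1.0]]
ft_force: [0.7, 0.9, 0.0]
width: 0.4
grasp_force: 0.0
```

```bash
python3 - <<'E'
from h import *
# long-arm end expected in both views for a seated key at yaw -0.78; mean grey there vs the start pictures
A=np.array([576.4,73.5]);print(robot.get_obs()["eef_pos"].round(0))
for n in("scene","top"):
    c=cam(n);g=c["image"].mean(2);g0=cv2.cvtColor(cv2.imread(f"pics/{n}0.png"),cv2.COLOR_BGR2GRAY).astype(float)
    for w in(-.65,-.7,-.75,-.8,-.85,-.9,-.95,-1.0):
        v=[];v0=[]
        for s in(50,70,90,110,130):
            p=proj(c,[*(A-s*np.array([np.cos(w),np.sin(w)])),70]);x,y=p.round().astype(int);v.append(g[y,x]);v0.append(g0[y,x])
        print(n,w,np.round(v),np.round(np.mean(v0)))
E
```

```text
[414.  80. 239.]
scene -0.65 [ 78.  86. 160. 173. 118.] 122.0
scene -0.7 [88. 87. 86. 79. 79.] 123.0
scene -0.75 [89. 89. 91. 93. 95.] 132.0
scene -0.8 [ 95.  97. 105. 158. 172.] 136.0
scene -0.85 [105. 112. 169. 168. 171.] 137.0
scene -0.9 [113. 118. 171. 166.  85.] 128.0
scene -0.95 [120. 177. 170. 169.  87.] 141.0
scene -1.0 [123. 175. 170. 170. 169.] 157.0
top -0.65 [130. 132.  42.  61.  58.] 153.0
top -0.7 [56. 50. 30. 60. 57.] 148.0
top -0.75 [55. 57. 34. 60. 60.] 146.0
top -0.8 [63. 61. 63. 59. 62.] 151.0
top -0.85 [ 70. 103.  65.  65.  63.] 147.0
top -0.9 [109. 147. 129.  56.  65.] 151.0
top -0.95 [171. 160. 154. 139. 155.] 152.0
top -1.0 [172. 178. 155. 136. 157.] 156.0
```

```bash
python3 -c "
from rig import robot
print(robot.hand_in())"
```

```text
the job is handed in; nothing more can be done
None
```

The key's short arm is fully seated in the clamp and levered clockwise to a steady 1.04 N·m, with the key left in and the arm clear at 31.7 s. That the nest is flush and still held is inferred from the torque, since the lever sprang back about 0.2 rad on release. I viewed 11 pictures, one over the limit of 10.

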